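Hold a brass bar on the vise's work stop while it is tightened

TASK

Lay the brass bar, same way up as it lies on the bench, flat on the bed of the small blue vise, between the jaws and along them, and let go of it; then crank the vise clockwise until the moving jaw has come up snug on the bar. Now slide the bar along the jaws until its end butts on the steel pin of the work stop and keep it pressed there with a steady push of about 10 N, so that the goldsmith can tighten the vise for drilling: finish while you are still pressing. Leave the glass vial, the calliper and the marker where they are.

Things in the scene. Friction and masses are not known exactly. Their poses are not given: they have to be found in the camera images.
- vise: small blue machine vise with steel jaw plates, bolted down, 126 mm long, 102 mm high; origin on the bench under its middle. x points from the crank (robot's side) to the fixed jaw, y along the jaws to the left, z up. Bed 88 mm above the bench; jaws 60 mm wide (y -30 to +30 mm), 14 mm above the bed; fixed jaw's face at x = +10 mm; the side y < -30 mm is open
- seat (a point): middle of the fixed jaw's face at bed level (axes as the vise's). The bar's centre, lying on the bed against the fixed jaw and the stop, is at x -7, y -10, z +10 mm from here. With the jaws open the bar may lie anywhere between them
- stop_face (a point): centre of the flat end of the stop pin, 11 mm across, 8 mm above the bed, 10 mm beyond the jaws' left-hand ends; it faces -y of the vise. Rigid: contact gives about 1 mm at 20 N
- work_stop: the work stop: dark steel bracket with the steel pin and brass lock nut, fixed to the vise; same origin and axes as the vise
- moving_jaw (a joint): travel of the moving jaw in m: 0 with the jaws 30 mm apart (starts 0.0004 to 0.0082), growing as it closes; jaws are 30 mm minus this apart. Driven only by the crank, 6 mm a turn. Its plate touches the 14 mm wide bar at 0.016 and pushes it against the fixed jaw; the plate is sprung, 2 N/mm, so that beyond this it nips the bar lightly and the bar still slides
- vise_crank (a joint): angle of the crank in rad, 0 to 17.9, growing (jaw closes) clockwise as seen from the robot, 2 pi a turn. At angle q the knob is at y = -32 sin q, z = +32 cos q mm from point crank_axis (vise axes). The plate touches the bar at about 16.8; from there to the end of travel it is sprung in by 1.1 mm. Friction about 0.04 N m; stays where left
- crank_axis (a point): point on the screw's axis (parallel to the vise's x, 72 mm above the bench), at the middle of the knob's length, in front of the vise; axes as the vise's
- crank_knob (a point): middle of the crank's black knob: a cylinder 13 mm thick, 32 mm long, parallel to the vise's x, that spins freely on its pin, so it can be held and led round its circle of 32 mm radius. The crank arm is at its vise end, 16 mm from here
- bar_center (a point): centre of the loose brass bar, 100 mm long (own y), 14 mm wide (x), 20 mm high (z), about 0.23 kg, both ends alike; lies on a 14 mm wide face, as it must in the vise, where it stands 6 mm above the jaws and, on the stop, sticks 30 mm out of them at the right
- bar: the same bar; origin at the middle of its underside
- vial: glass vial with cork, 25 mm across, 52 mm high, standing right behind the vise; bystander; origin under its centre
- calliper: steel calliper lying flat, 54 x 151 x 10 mm; bystander; origin under its centre
- marker: black marker pen lying flat, 75 mm long, 18 mm wide, 12 mm high; bystander; origin under its centre

How it is judged (in metres and radians):
On the way, in this order (a step that is already met when the one before it is completed fails the run):
1. the bar lies flat between the open jaws, along them, and has been let go (x of bar_center in the frame of seat between -0.026 and -0.004 m and y of bar_center in the frame of seat between -0.03 and 0.006 m and z of bar_center in the frame of seat between 0.0085 and 0.0125 m and angle between the y axis of bar and the y axis of vise, either way round below 0.3 rad and contact force between each of the arm, the fingers and bar below 0.2 N), for 0.2 s.
2. the moving jaw has been cranked up to within about 1 mm of the bar or onto it, the bar still flat in the vise (value of joint moving_jaw above 0.015 m and x of bar_center in the frame of seat above -0.01 m and z of bar_center in the frame of seat between 0.0085 and 0.0125 m), for 0.2 s.
At the end, for the whole second after the job is handed in: the robot is pressing the bar on the work stop with 4 to 16 N between bar and stop throughout the last second; the bar lies flat on the bed (within 2 mm), along the jaws (within 0.04 rad), its centre within 3 mm of its place on the stop, and the jaws are no more than 15 mm apart (all of step 2 and contact force between bar and work_stop between 4 and 16 N and contact force between any of the fingers, the arm and bar above 2 N and x of bar_center in the frame of seat below -0.004 m and y of bar_center in the frame of seat between -0.013 and -0.007 m and angle between the y axis of bar and the y axis of vise, either way round below 0.04 rad and linear speed of bar below 0.01 m/s); the arm keeps its last pose, push and grip.
It fails at once if the glass vial is pushed from its place (more than 25 mm) (distance of vial from where it was at the start of the episode above 0.025 m).
It fails at once if the calliper is pushed from its place (more than 25 mm) (distance of calliper from where it was at the start of the episode above 0.025 m).
It fails at once if the marker is pushed from its place (more than 25 mm) (distance of marker from where it was at the start of the episode above 0.025 m).
It also fails if it takes over 72 s, if anything falls off the work surface, if the arm or the gripper's body presses on something with over 40 N, if the wrist force passes 120 N, or if a joint passes its speed limit or range.

ROBOT

A 6-joint arm with a two-finger parallel gripper is mounted at the origin on a cart in front of the work surface, level with it; the furniture and walls round the work are solid. World frame = base frame: x ahead of the robot, y to its left, z up, the work surface at z = 0. Lengths are in m, angles in degrees, forces in N, time in s.
With the tool pointing down it reaches from about 0.3 to 0.75 m from the base axis. Payload 8.5 kg.
Tool frame: the origin (TCP) lies midway between the tips of the shut fingers; the grasp point (between the pads) lies 19 mm behind it (env.tcp_to_grasp is the z of the grasp point in the tool frame, in m); z points along the fingers, y is the line along which they close (so a half turn about z gives the same grasp; the last joint's range is limited). The gripper opens to 85 mm and grips with 20 to 120 N. Pads are 22 mm wide; open, the fingers measure 114 mm over their backs; the gripper's body (76 mm by 85 mm) begins 54 mm behind the grasp point. The pads swing forward as they close: fully open they stand 13 mm farther back than shut.
Start: joints at [64.097, 21.807, 74.336, -0, 83.858, -12.336], TCP at [0.129, 0.535, 0.231] pointing down, gripper open.
Joint ranges: [-178.18, 178.18], [-50.72, 133.34], [12.68, 142.11], [-81.47, 261.47], [9.98, 163.14], [-165.26, 165.26]. Speed limits (degrees/s): [136.94, 136.94, 180, 180, 180, 180].

INTERFACE

Orientations are given as a 3x3 rotation matrix whose columns are the frame's x, y, z axes.
In Python, from rig import env, imaging, job, models gives the robot as it stands. The module is installed in compiled form; this text tells all that it offers.
- The arm moves only by the tool jog_arm, never from a script. Its argument "plan" is text: rows parted by semicolons, each of 7 numbers parted by spaces: the turn, a rotation vector about the tool's x, y, z in degrees, then the shift along the tool's x, y, z in cm, then the closure in counts, from 0 (fully open) to 255 (shut). In form: rx ry rz x y z claw; .... A call has 1 to 10 rows; each row shifts and turns the commanded pose from where the row before left it, along the tool's axes as they then stand; what a row does not reach is not made up. A row lasts 1/12 s, in which the tool goes at most 41.7 mm and 7.16 degrees, less where a joint would pass 70% of its speed; a pose out of reach is approached as far as the arm can. A call with a gripper value outside its range is refused whole. The fingers move at their own pace and stop on an object; "grip_force" is the grip in N (left out, the last holds). Time passes only in rows, so rows that do not move let the fingers close. It gives the time, the measured TCP pose, the force, the opening and the grip force at its end, in the units of the state.
- env.observe(): the state, without advancing time (a new reading comes with each control period).
- imaging.get_image(name): name is "side" or "top"; returns a dict with "pixels" (400x640x3 uint8, red, green, blue), "depth" (400x640 float32, m along the optical axis (not along the pixel's ray), 0 where there is no reading), "fov_y" (degrees; the focal length in pixels is half the picture's height over the tangent of half this angle, whatever the lens; pixels are square), "cx", "cy" (the principal point, pixels), "world_from_camera" (4x4, takes a point from camera to world coordinates). Camera axes: x right, y down, z forward; pixel columns grow to the right and rows downward; lengths in m; the calibration is good to about 2 mm. A picture is of the moment at which its call begins.
- job.close_job(): hands the job in; it is judged then, once.
Trained networks look in the newest picture that a camera, given by its name, has taken for a name from the list of things; names that differ only in an ending like _2 or _b are one class to them, and where a whole thing is asked for, a point or a joint stands for the part that bears it (a point fixed in the world has none). Each returns a list of dicts, best first, with "confidence" (0 to 1); they miss things now and then, are a little off and sometimes report something else, mostly with a low value. They report only what shows in the picture. A call takes as long as a camera call.
- models.outline_of(camera, query): "region" (400x640 bool, what is visible of it) and "bbox" ([centre column, centre row, width, height] in pixels, round what is visible of it).
- models.tip_of(camera, query): "at" ([column, row] in pixels: a listed point, or the origin of a listed thing).
The state is a dict: "time_s": time; "q": joint angles; "qvel": joint speeds; "joint_efforts": joint torques, N m; "position": TCP position; "tool_rot": TCP orientation; "ft_force": force on the tool from outside, world axes, zero at the start; "wrist_torque": the same for the moment, N m; "grip_width": finger opening in m; "gripper_force": force on a finger pad.
Only numpy, scipy, OpenCV 4.12 (cv2) and the standard library are available. Lean on these libraries where they do the work, as an engineer would, in place of code of your own. Each camera call takes 0.05 s, during which the arm holds its last target. There are 200 camera calls.

## Working session

There is one attempt and no reset: what is moved stays moved. The work goes in short steps, Python scripts to look and compute and a tool call to move; the robot and the scene stay as the last step left them, time stands still between calls to the robot, and variables do not carry over. Pictures are saved under pics/ and viewed, at most 10 in all, crops included, and the job is handed in when it is done.

Besides the shell and the picture viewer there is one more tool, called after "Request:" in YAML: its name, and indented under it one key for each argument. jog_arm: Moves the arm, as the interface text tells. Its arguments: {"type":"object","properties":{"plan":{"type":"string"},"grip_force":{"type":"number"}},"required":["plan"]}

```bash
mkdir -p pics; cat > h.py <<'E'
import numpy as np, cv2
from rig import env, imaging, job, models
def img(n): return imaging.get_image(n)
def K(im):
    f=im["pixels"].shape[0]/2/np.tan(np.radians(im["fov_y"])/2); return f,im["cx"],im["cy"]
def w(im,u,v,d):
    f,cx,cy=K(im); T=np.array(im["world_from_camera"]); return T[:3,:3]@np.array([(u-cx)/f*d,(v-cy)/f*d,d])+T[:3,3]
def at_z(im,u,v,z):
    T=np.array(im["world_from_camera"]); o=T[:3,3]; r=w(im,u,v,1)-o; return o+r*(z-o[2])/r[2]
def proj(im,p):
    T=np.array(im["world_from_camera"]); c=T[:3,:3].T@(np.array(p)-T[:3,3]); f,cx,cy=K(im); return f*c[0]/c[2]+cx,f*c[1]/c[2]+cy,c[2]
def cloud(im,reg):
    v,u=np.nonzero(reg&(im["depth"]>0)); d=im["depth"][v,u]; f,cx,cy=K(im); T=np.array(im["world_from_camera"])
    return np.c_[(u-cx)/f*d,(v-cy)/f*d,d]@T[:3,:3].T+T[:3,3]
E
cat > a.py <<'E'
from h import *
np.set_printoptions(precision=4,suppress=True)
print(env.tcp_to_grasp, env.observe())
for n in ("top","side"):
    im=img(n); cv2.imwrite(f"pics/{n}0.png",im["pixels"][:,:,::-1])
    print(n,im["world_from_camera"],K(im))
    for q in ("bar","vise","vial","calliper","marker","work_stop"):
        r=models.outline_of(n,q)
        for o in r[:1]:
            P=cloud(im,o["region"]); rect=cv2.minAreaRect(P[:,:2].astype(np.float32))
            print(q,o["confidence"],o["bbox"],len(P),np.percentile(P,[2,50,98],axis=0).tolist() if len(P) else 0, rect)
    for q in ("seat","stop_face","crank_axis","crank_knob","bar_center","vise","bar"):
        r=models.tip_of(n,q)
        for o in r[:1]:
            u,v=o["at"]; d=im["depth"][int(v),int(u)]; print(q,o["confidence"],o["at"],w(im,u,v,d))
E
python3 a.py
```

```text
-0.0187 {'time_s': 0.0, 'q': array([ 64.0978,  21.8412,  74.3845,   0.001 ,  83.8607, -12.3359]), 'qvel': array([-0.0213,  0.0195,  0.0722,  0.0065, -0.1284,  0.0447]), 'joint_efforts': array([ -0.0021, -44.8463, -23.1286,  -0.0003,   0.0046,   0.    ]), 'position': array([0.1289, 0.5344, 0.2307]), 'tool_rot': array([[-0.9721,  0.2346, -0.0007],
       [ 0.2346,  0.9721, -0.0013],
       [ 0.0003, -0.0015, -1.    ]]), 'ft_force': array([-0.1821, -0.1853,  0.3186]), 'wrist_torque': array([ 0.0032, -0.0312,  0.0108]), 'gripper_force': 0.0, 'grip_width': 0.08483721446457511}
top [[-0.0247 -0.9936  0.1103  0.4234]
 [-0.9997  0.0254  0.0054 -0.1426]
 [-0.0081 -0.1101 -0.9939  1.0916]
 [ 0.      0.      0.      1.    ]] (np.float64(435.11647841888197), 323.1728293800143, 205.87797307048032)
bar 0.51 [418.0, 221.6, 35.7, 12.6] 242 [[0.48071456421950837, -0.4131750851667775, 0.005153688348836179], [0.49684657865436743, -0.3697183786014503, 0.019239149912379072], [0.513316911303751, -0.32348349832358425, 0.023724900922933344]] ((0.49854642152786255, -0.3689865469932556), (0.09810858964920044,
[... 3064 characters left out ...]
1.9, 224.9, 34.9, 10.1] 218 [[0.5625449872141884, -0.11834513156478985, 0.001590130985394409], [0.5918215243780159, -0.10328466206474929, 0.010924084828466574], [0.6259859699104604, -0.08629521800349828, 0.01419960627413806]] ((0.5939862728118896, -0.09994928538799286), (0.07227329164743423, 0.01642875373363495), 23.071212768554688)
seat 0.79 [355.6, 165.9] [0.5803 0.054  0.0856]
stop_face 0.52 [351.6, 152.7] [0.5698 0.1135 0.1   ]
crank_axis 0.88 [311.2, 170.5] [ 0.3161  1.4861 -0.4367]
crank_knob 0.62 [313.2, 180.0] [0.4809 0.024  0.0592]
bar_center 0.94 [300.8, 300.2] [ 0.501  -0.384   0.0191]
vise 0.85 [349.8, 197.8] [0.5679 0.0234 0.0155]
bar 0.8 [302.5, 307.8] [ 0.5028 -0.3812  0.003 ]
```

```bash
python3 - <<'E'
import cv2,numpy as np
t=cv2.imread("pics/top0.png")[150:290,190:450]; s=cv2.imread("pics/side0.png")[130:330,270:430]
t=cv2.resize(t,None,fx=3,fy=3,interpolation=cv2.INTER_CUBIC)
cv2.imwrite("pics/t1.png",t); cv2.imwrite("pics/s1.png",cv2.resize(s,None,fx=3,fy=3,interpolation=cv2.INTER_CUBIC))
E
```

```text
(no output)
```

View pics/t1.png

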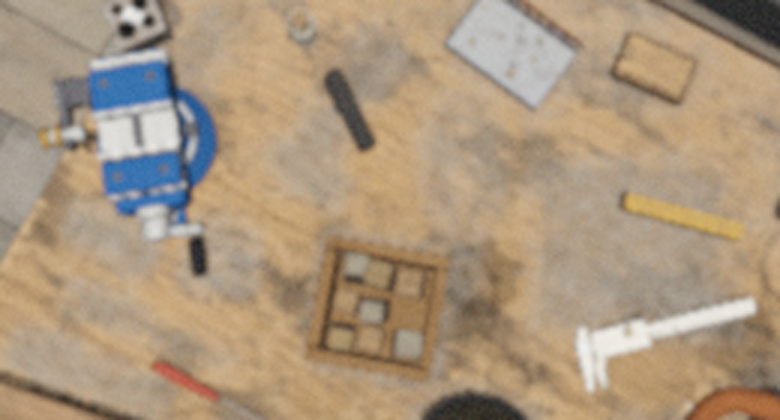

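View pics/s1.png

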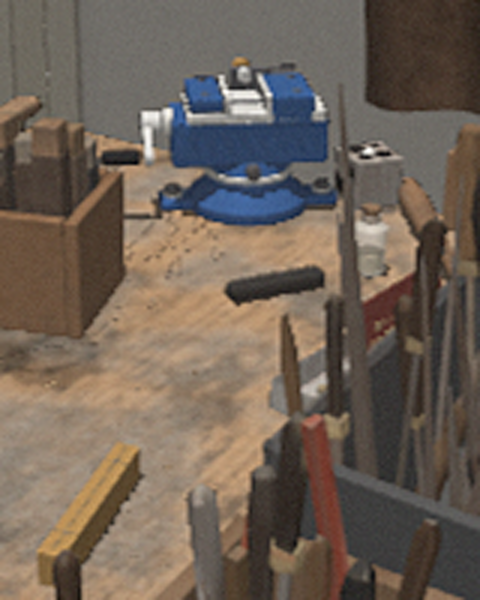

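Top view (crop): vise at crop (140,130), turned slightly, with its stop on the left, knob at (198,255), bar at (682,215), vial at (302,27). Side view: the knob hangs low to the right of its axis, and the way to the vise is clear. Next I'll fit the vise pose.

```bash
cat > b.py <<'E'
from h import *
np.set_printoptions(precision=4,suppress=True)
im=img("top"); 
# rectify to plane z=.102: x .46-.66 (rows, up=+x), y -.02..0.16 (cols, right=-y), .4 mm/px
s=.0004; X0,Y0=.66,.16; H,W=500,450
T=np.array(im["world_from_camera"]); f,cx,cy=K(im)
def rect(z):
    r,c=np.mgrid[0:H,0:W]; P=np.stack([X0-r*s,Y0-c*s,np.full(r.shape,z)],-1).reshape(-1,3)
    C=(P-T[:3,3])@T[:3,:3]; u=f*C[:,0]/C[:,2]+cx; v=f*C[:,1]/C[:,2]+cy
    m=lambda a:a.reshape(H,W).astype(np.float32)
    return m(u),m(v)
u,v=rect(.102); R=cv2.remap(im["pixels"],u,v,cv2.INTER_CUBIC); D=cv2.remap(im["depth"],u,v,cv2.INTER_NEAREST)
cv2.imwrite("pics/rect.png",R[:,:,::-1])
reg=np.zeros((400,640),bool); reg[150:250,195:275]=1
P=cloud(im,reg)
J=P[(P[:,2]>.096)&(P[:,2]<.108)&(P[:,0]>.45)&(P[:,0]<.65)&(P[:,1]>0)&(P[:,1]<.16)]
print(len(J)); print("zmed",np.median(J[:,2]))
best=[]
for yaw in np.arange(0,16,.5):
    a=np.radians(yaw); c=J[:,:2]@np.array([[np.cos(a),-np.sin(a)],[np.sin(a),np.cos(a)]])
    hx=np.histogram(c[:,0],np.arange(.45,.7,.002))[0]; hy=np.histogram(c[:,1],np.arange(-.15,.2,.002))[0]
    best.append((np.sum(hx**2)+np.sum(hy**2.),yaw))
yaw=max(best)[1]; print(sorted(best)[-4:])
a=np.radians(yaw); c=J[:,:2]@np.array([[np.cos(a),-np.sin(a)],[np.sin(a),np.cos(a)]])
for k in (0,1):
    h,e=np.histogram(c[:,k],np.arange(c[:,k].min(),c[:,k].max()+.003,.003)); print([(round(float(x),4),int(n)) for x,n in zip(e,h)])
for n in ("top","side"):
    i2=im if n=="top" else img(n)
    for q in ("seat","crank_axis","stop_face","vise"):
        z={"seat":.088,"crank_axis":.072,"stop_face":.096,"vise":0}[q]
        for o in models.tip_of(n,q)[:2]: print(n,q,o["confidence"],at_z(i2,*o["at"],z))
E
python3 b.py
```

```text
1029
zmed 0.10171519192113565
[(np.float64(50478.0), np.float64(7.5)), (np.float64(50566.0), np.float64(9.5)), (np.float64(50696.0), np.float64(9.0)), (np.float64(50738.0), np.float64(8.5))]
[(0.5257, 36), (0.5287, 33), (0.5317, 39), (0.5347, 32), (0.5377, 35), (0.5407, 32), (0.5437, 36), (0.5467, 32), (0.5497, 32), (0.5527, 22), (0.5557, 33), (0.5587, 1), (0.5617, 0), (0.5647, 3), (0.5677, 5), (0.5707, 16), (0.5737, 21), (0.5767, 19), (0.5797, 15), (0.5827, 18), (0.5857, 48), (0.5887, 36), (0.5917, 39), (0.5947, 38), (0.5977, 37), (0.6007, 46), (0.6037, 49), (0.6067, 52), (0.6097, 46), (0.6127, 50), (0.6157, 44), (0.6187, 46), (0.6217, 36), (0.6247, 2)]
[(-0.0499, 43), (-0.0469, 41), (-0.0439, 43), (-0.0409, 39), (-0.0379, 39), (-0.0349, 37), (-0.0319, 38), (-0.0289, 44), (-0.0259, 40), (-0.0229, 39), (-0.0199, 41), (-0.0169, 38), (-0.0139, 43), (-0.0109, 39), (-0.0079, 41), (-0.0049, 41), (-0.0019, 39), (0.0011, 40), (0.0041, 38), (0.0071, 39), (0.0101, 12), (0.0131, 12), (0.0161, 13), (0.0191, 14), (0.0221, 19), (0.0251, 20), (0.0281, 29), (0.0311, 32), (0.0341, 27), (0.0371, 10), (0.0401, 7), (0.0431, 10), (0.0461, 10), (0.0491, 8), (0.0521, 4)]
top seat 0.63 [0.5788 0.0714 0.088 ]
top crank_axis 0.97 [0.4729 0.0506 0.072 ]
top stop_face 0.74 [0.5731 0.1044 0.096 ]
top vise 0.92 [0.5782 0.064  0.    ]
side seat 0.74 [0.5841 0.0559 0.088 ]
side crank_axis 0.75 [0.4614 0.0616 0.072 ]
side stop_face 0.44 [0.5702 0.1205 0.096 ]
side vise 0.91 [0.5753 0.0512 0.    ]
```

View pics/rect.png

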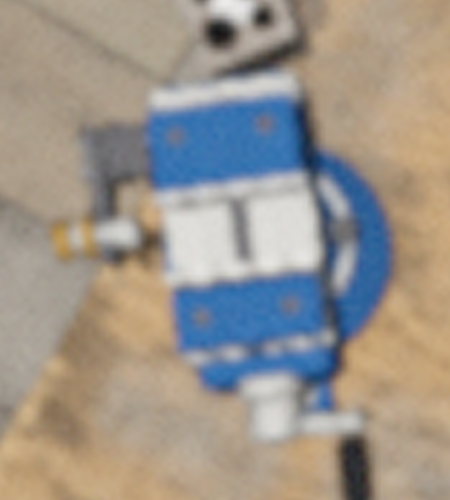

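```bash
cat > c.py <<'E'
from h import *
np.set_printoptions(precision=4,suppress=True)
im=img("top"); si=img("side"); full=np.ones((400,640),bool)
P=cloud(im,full); S=cloud(si,full)
J=P[(P[:,2]>.098)&(P[:,2]<.106)&(P[:,0]>.45)&(P[:,0]<.65)&(P[:,1]>0)&(P[:,1]<.16)]
for deg in (7.5,8.5,9.5):
    a=np.radians(deg); c=J[:,:2]@np.array([[np.cos(a),-np.sin(a)],[np.sin(a),np.cos(a)]])
    fx=c[(c[:,0]>.581)&(c[:,1]<.008)&(c[:,1]>-.049)]; mv=c[(c[:,0]<.565)&(c[:,1]<.011)]
    def edge(q,ax,sgn):
        o=1-ax; b=np.round(q[:,o]/.004).astype(int); v=[((q[b==k,o]).mean(),sgn*np.max(sgn*q[b==k,ax])) for k in np.unique(b) if (b==k).sum()>4]
        v=np.array(v); p=np.polyfit(v[:,0]-v[:,0].mean(),v[:,1],1); return np.degrees(p[0]),p[1],v[:,1].std()
    print(deg,"fixed face",edge(fx,0,-1),"mov face",edge(mv,0,1),"far",edge(fx,0,1),"y-",edge(c,1,-1),"mv y+",edge(mv,1,1))
for nm,Q in (("top",P),("side",S)):
    m=(Q[:,0]>.36)&(Q[:,0]<.64)&(Q[:,1]>-.56)&(Q[:,1]<-.25)&(Q[:,2]>.03)
    q=Q[m]; g={}
    for p in q: k=(round(p[0]/.03)*.03,round(p[1]/.03)*.03); g[k]=max(g.get(k,0),p[2])
    print(nm,[(round(k[0],2),round(k[1],2),round(float(z),2)) for k,z in sorted(g.items())])
for n,i in (("top",im),("side",si)):
    r=models.outline_of(n,"bar")
    if r:
        Q=cloud(i,r[0]["region"]); Q=Q[(Q[:,2]>.014)&(Q[:,2]<.026)&(abs(Q[:,0]-.5)<.05)&(abs(Q[:,1]+.375)<.07)]
        print(n,"bar",len(Q),cv2.minAreaRect(Q[:,:2].astype(np.float32)),Q.mean(0))
    r=models.outline_of(n,"crank_knob")
    for o in r[:1]: print(n,"knob part",o["bbox"],o["confidence"])
    k=models.tip_of(n,"crank_knob")[:1]; print(k)
    Q=P if n=="top" else S
    Q=Q[(Q[:,0]>.45)&(Q[:,0]<.515)&(Q[:,1]>0)&(Q[:,1]<.045)&(Q[:,2]>.03)&(Q[:,2]<.12)]
    print("knob pts",len(Q),np.percentile(Q,[5,50,95],axis=0) if len(Q) else 0)
E
python3 c.py
```

```text
7.5 fixed face (np.float64(-2.2243322681123714), np.float64(0.5875683914385108), np.float64(0.0012649179217318614)) mov face (np.float64(-0.06886323854507571), np.float64(0.5581383755715655), np.float64(0.0005725942197083088)) far (np.float64(-1.1445976067538837), np.float64(0.6241705795770911), np.float64(0.0008484111680084675)) y- (np.float64(-1.435323203716797), np.float64(-0.025128940914605328), np.float64(0.027652274177411312)) mv y+ (np.float64(2.746911533825202), np.float64(0.010004019315447654), np.float64(0.0006923419809114594))
8.5 fixed face (np.float64(-0.14394106654784763), np.float64(0.5870145613323641), np.float64(0.0006975645383526829)) mov face (np.float64(0.7232055078624006), np.float64(0.5577249902915365), np.float64(0.0006255135965660441)) far (np.float64(-0.6149618361256503), np.float64(0.6239635272107277), np.float64(0.0008627835010139404)) y- (np.float64(-3.384570777370156), np.float64(-0.03418227660449835), np.float64(0.02752427142864908)) mv y+ (np.float64(-7.44993171349944), np.float64(0.008630792970157739), np.float64(0.0027464143601366375))
9.5 fixed face 
[... 1584 characters left out ...]
.45, 0.15), (0.63, -0.42, 0.15), (0.63, -0.27, 0.08)]
top bar 237 ((0.49859121441841125, -0.3691277503967285), (0.09939059615135193, 0.01465624663978815), 73.40355682373047) [ 0.4985 -0.3683  0.0194]
top knob part [256.1, 235.6, 10.6, 14.3] 0.62
[{'at': [256.9, 232.9], 'confidence': 0.61}]
knob pts 126 [[0.4607 0.0197 0.0536]
 [0.4845 0.0283 0.06  ]
 [0.5139 0.0434 0.0772]]
side bar 411 ((0.49783459305763245, -0.3719647228717804), (0.10056734085083008, 0.015093432739377022), 73.0203628540039) [ 0.4976 -0.3752  0.0194]
side knob part [311.8, 180.1, 12.6, 3.1] 0.43
[{'at': [312.8, 179.3], 'confidence': 0.39}]
knob pts 154 [[0.4599 0.0174 0.0501]
 [0.4892 0.0244 0.059 ]
 [0.5132 0.044  0.078 ]]
```

```bash
python3 - <<'E'
from h import *
a=cv2.imread("pics/top0.png")[150:400,300:640]; b=cv2.imread("pics/side0.png")[200:400,150:450]
a=cv2.resize(a,(408,300)); b=cv2.resize(b,(390,260)); c=np.zeros((560,408,3),np.uint8); c[:300]=a; c[300:,:390]=b
cv2.imwrite("pics/ab.png",c)
im=img("top"); P=cloud(im,np.ones((400,640),bool))
Q=P[(P[:,0]>.1)&(P[:,0]<.45)&(P[:,1]>-.6)&(P[:,1]<-.1)&(P[:,2]>.05)]; g={}
for p in Q: k=(round(p[0]/.03)*.03,round(p[1]/.03)*.03); g[k]=max(g.get(k,0),p[2])
print([(round(k[0],2),round(k[1],2),round(float(z),2)) for k,z in sorted(g.items())])
E
```

```text
[(0.18, -0.12, 0.06), (0.21, -0.18, 0.12), (0.21, -0.15, 0.11), (0.21, -0.12, 0.08), (0.24, -0.6, 0.08), (0.24, -0.57, 0.08), (0.24, -0.54, 0.07), (0.24, -0.51, 0.07), (0.24, -0.48, 0.07), (0.24, -0.24, 0.16), (0.24, -0.21, 0.16), (0.24, -0.18, 0.14), (0.24, -0.15, 0.11), (0.27, -0.6, 0.09), (0.27, -0.57, 0.09), (0.27, -0.54, 0.17), (0.27, -0.51, 0.21), (0.27, -0.48, 0.07), (0.27, -0.45, 0.06), (0.27, -0.36, 0.05), (0.27, -0.27, 0.2), (0.27, -0.24, 0.19), (0.27, -0.21, 0.17), (0.3, -0.6, 0.08), (0.3, -0.57, 0.09), (0.3, -0.54, 0.22), (0.3, -0.51, 0.22), (0.3, -0.48, 0.21), (0.3, -0.45, 0.22), (0.3, -0.42, 0.19), (0.3, -0.36, 0.05), (0.3, -0.3, 0.23), (0.3, -0.27, 0.22), (0.3, -0.24, 0.19), (0.33, -0.6, 0.07), (0.33, -0.57, 0.08), (0.33, -0.54, 0.09), (0.33, -0.51, 0.08), (0.33, -0.48, 0.21), (0.33, -0.45, 0.23), (0.33, -0.42, 0.24), (0.33, -0.39, 0.25), (0.33, -0.33, 0.25), (0.33, -0.3, 0.25), (0.36, -0.6, 0.07), (0.36, -0.57, 0.07), (0.36, -0.54, 0.07), (0.36, -0.51, 0.07), (0.36, -0.48, 0.07), (0.36, -0.45, 0.07), (0.36, -0.42, 0.24), (0.36, -0.39, 0.25), (0.36, -0.36, 0.27), (0.36, -0.33, 0.27), (0.36, -0.3, 0.25), (0.36, -0.15, 0.09), (0.39, -0.6, 0.06), (0.39, -0.57, 0.07), (0.39, -0.54, 0.07), (0.39, -0.51, 0.07), (0.39, -0.48, 0.07), (0.39, -0.15, 0.12), (0.39, -0.12, 0.14), (0.39, -0.09, 0.13), (0.42, -0.18, 0.09), (0.42, -0.15, 0.12), (0.42, -0.12, 0.14), (0.42, -0.09, 0.12), (0.45, -0.18, 0.09), (0.45, -0.15, 0.15), (0.45, -0.12, 0.15), (0.45, -0.09, 0.12)]
```

View pics/ab.png

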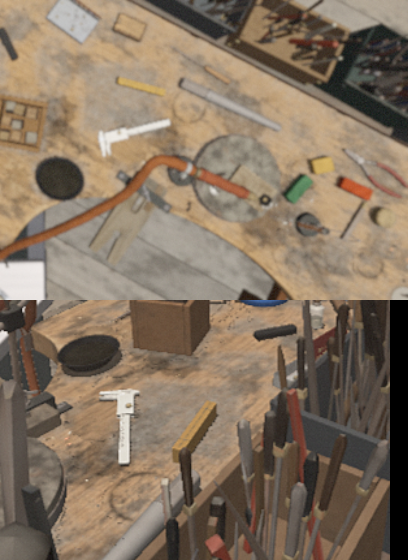

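Top half: an orange torch hose arches at about (0.36,-0.35), up to z 0.27, just behind the bar seen from the robot. I'll turn the tool first, go round over the bench, and check the clearance to the hose before descending.

Request:
jog_arm:
  plan: "0 0 7.1 0 0 0 0;0 0 7.1 0 0 0 0;0 0 7.1 0 0 0 0;0 0 7.1 0 0 0 0;0 0 7.1 0 0 0 0;0 0 7.1 0 0 0 0;0 0 7.1 0 0 0 0;0 0 7.1 0 0 0 0;0 0 7.1 0 0 0 0;0 0 7.1 0 0 0 0"

```text
time_s: 3.18
position: [0.129, 0.5346, 0.2313]
tool_rot: [[-0.089, 0.996, -0.0], [0.996, 0.089, 0.0], [0.0, -0.0, -1.0]]
ft_force: [0.4, 0.9, 0.0]
grip_width: 0.0853
gripper_force: 0.0
```

Request:
jog_arm:
  plan: "0 0 7.1 0 0 0 0;0 0 7.1 0 0 0 0;0 0 7.1 0 0 0 0;0 0 1 0 0 0 0"

```text
time_s: 3.52
position: [0.129, 0.5346, 0.2313]
tool_rot: [[0.295, 0.956, -0.0], [0.956, -0.295, 0.0], [0.0, -0.0, -1.0]]
ft_force: [-0.2, -0.1, -0.2]
grip_width: 0.0851
gripper_force: 0.0
```

```bash
cat > mv.py <<'E'
import sys; from h import *
np.set_printoptions(precision=3,suppress=True)
s=env.observe(); p=np.array(s["position"]); R=np.array(s["tool_rot"])
print("t",s["time_s"],"p",p,"yaw_y",np.degrees(np.arctan2(R[1,1],R[0,1])),"z",R[:,2],"F",s["ft_force"],"w",s["grip_width"],"q",s["q"])
for a in sys.argv[1:]:
    t=np.array([float(x) for x in a.split(",")]); d=R.T@(t-p)*100; print(t,"tool cm",d,"len",np.linalg.norm(d)); p=t
E
python3 mv.py .45,.3,.231 .58,-.05,.231 .4885,-.4026,.231
```

```text
t 3.5167 p [0.129 0.535 0.231] yaw_y -17.138348258995602 z [-0.  0. -1.] F [-0.165 -0.082 -0.245] w 0.0850611266483503 q [64.096 21.806 74.333  0.001 83.859 81.235]
[0.45  0.3   0.231] tool cm [-12.964  37.587   0.033] len 39.75998335229452
[ 0.58  -0.05   0.231] tool cm [-29.615  22.737  -0.001] len 37.336309405188935
[ 0.488 -0.403  0.231] tool cm [-36.391   1.647  -0.001] len 36.42787531547784
```

Request:
jog_arm:
  plan: "0 0 0 -1.3 3.75 0 0;0 0 0 -1.3 3.75 0 0;0 0 0 -1.3 3.75 0 0;0 0 0 -1.3 3.75 0 0;0 0 0 -1.3 3.75 0 0;0 0 0 -1.3 3.75 0 0;0 0 0 -1.3 3.75 0 0;0 0 0 -1.3 3.75 0 0;0 0 0 -1.3 3.75 0 0;0 0 0 -1.3 3.75 0 0"

```text
time_s: 4.35
position: [0.4516, 0.2999, 0.2315]
tool_rot: [[0.287, 0.958, 0.0], [0.958, -0.287, 0.0], [0.0, 0.0, -1.0]]
ft_force: [-0.5, 1.0, -0.1]
grip_width: 0.0855
gripper_force: 0.0
```

Request:
jog_arm:
  plan: "0 0 0 -2.96 2.27 0 0;0 0 0 -2.96 2.27 0 0;0 0 0 -2.96 2.27 0 0;0 0 0 -2.96 2.27 0 0;0 0 0 -2.96 2.27 0 0;0 0 0 -2.96 2.27 0 0;0 0 0 -2.96 2.27 0 0;0 0 0 -2.96 2.27 0 0;0 0 0 -2.96 2.27 0 0;0 0 0 -2.96 2.27 0 0"

```text
time_s: 5.18
position: [0.5819, -0.0496, 0.2314]
tool_rot: [[0.287, 0.958, 0.0], [0.958, -0.287, 0.0], [0.0, 0.0, -1.0]]
ft_force: [0.8, 0.7, -0.3]
grip_width: 0.0855
gripper_force: 0.0
```

Request:
jog_arm:
  plan: "0 0 0 -3.64 0.16 0 0;0 0 0 -3.64 0.16 0 0;0 0 0 -3.64 0.16 0 0;0 0 0 -3.64 0.16 0 0;0 0 0 -3.64 0.16 0 0;0 0 0 -3.64 0.16 0 0;0 0 0 -3.64 0.16 0 0;0 0 0 -3.64 0.16 0 0;0 0 0 -3.64 0.16 0.8 0;0 0 0 -3.64 0.16 0.8 0"

```text
time_s: 6.02
position: [0.4906, -0.4025, 0.2155]
tool_rot: [[0.287, 0.958, 0.001], [0.958, -0.287, -0.001], [-0.001, 0.001, -1.0]]
ft_force: [0.2, -0.1, -0.2]
grip_width: 0.0854
gripper_force: 0.0
```

```bash
cat > d.py <<'E'
from h import *
import sys
np.set_printoptions(precision=3,suppress=True)
s=env.observe(); p=np.array(s["position"]); print(p,s["ft_force"])
im=img("side"); cv2.imwrite(f"pics/{sys.argv[1]}.png",im["pixels"][:,:,::-1])
P=cloud(im,np.ones((400,640),bool))
e=p[:2]/np.linalg.norm(p[:2]); r=P[:,:2]@e; l=-P[:,0]*e[1]+P[:,1]*e[0]
for r0 in np.arange(.3,.7,.03):
    m=(abs(r-r0)<.015)&(abs(l)<.11)&(P[:,2]>.1)&(P[:,2]<.6)
    z=np.sort(P[m,2]); 
    if len(z): 
        g=np.unique(np.round(z/.02).astype(int))*.02; print(round(r0,2),len(z),g)
E
python3 d.py h1; python3 mv.py .4885,-.4026,.1
```

```text
[ 0.491 -0.403  0.216] [ 0.24  -0.073 -0.228]
0.3 24 [0.1  0.12]
0.33 36 [0.12 0.14]
0.36 16 [0.14 0.16]
0.39 3 [0.16 0.18]
0.42 2 [0.22]
0.45 19 [0.22 0.24]
0.48 15 [0.24 0.26]
0.51 807 [0.2  0.22 0.24 0.26 0.44]
0.54 350 [0.2  0.22 0.24 0.26 0.44]
0.57 738 [0.24 0.26 0.28 0.3  0.32 0.34 0.44]
0.6 1272 [0.22 0.24 0.26 0.28 0.3  0.32 0.34 0.36 0.38 0.4  0.42 0.44]
0.63 2353 [0.28 0.3  0.32 0.34 0.36 0.38 0.4  0.42 0.44]
0.66 6040 [0.28 0.3  0.32 0.34 0.36 0.38 0.4  0.42 0.44]
0.69 1689 [0.22 0.24 0.26 0.28 0.3  0.32 0.34 0.4  0.42 0.44]
t 6.0667 p [ 0.488 -0.408  0.213] yaw_y -16.95983098726259 z [-0.002 -0.001 -1.   ] F [-5.035 -2.97  -2.714] w 0.08528560239785894 q [-50.498  31.385  61.156  -0.129  87.518 -33.533]
[ 0.488 -0.403  0.1  ] tool cm [ 0.56  -0.09  11.266] len 11.280317826587597
```

View pics/h1.png

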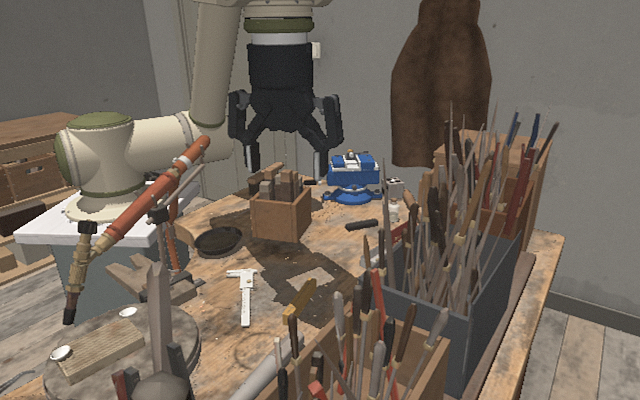

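The picture shows the gripper hanging in front of the vise. The orange torch and hose (from (205,145) to (70,315)) runs close to the lower arm link at (205,120), and a force has appeared. I'll check whether it is touching.

Request:
jog_arm:
  plan: "0 0 0 0 0 0 0;0 0 0 0 0 0 0"

```text
time_s: 6.23
position: [0.491, -0.4009, 0.215]
tool_rot: [[0.289, 0.957, -0.0], [0.957, -0.289, 0.001], [0.001, -0.0, -1.0]]
ft_force: [1.3, 0.7, -0.2]
grip_width: 0.0853
gripper_force: 0.0
```

```bash
python3 - <<'E'
from h import *
np.set_printoptions(precision=3,suppress=True)
s=env.observe(); print({k:s[k] for k in("time_s","position","q","ft_force","joint_efforts","wrist_torque")})
im=img("top"); cv2.imwrite("pics/h2.png",im["pixels"][:,:,::-1])
print(env.observe()["position"])
E
```

```text
{'time_s': 6.2333, 'position': array([ 0.491, -0.401,  0.215]), 'q': array([-49.921,  31.04 ,  61.393,   0.016,  87.611, -33.122]), 'ft_force': array([ 1.254,  0.74 , -0.19 ]), 'joint_efforts': array([ -2.081, -52.244, -23.687,  -0.093,  -0.047,  -0.064]), 'wrist_torque': array([0.058, 0.046, 0.005])}
[ 0.491 -0.4    0.216]
```

View pics/h2.png

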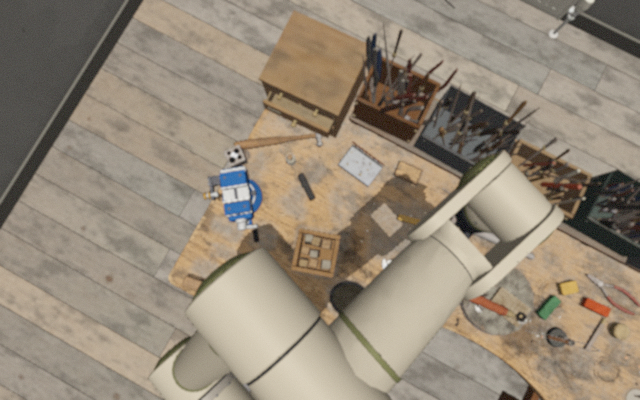

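Top view: forearm runs from (360,350) to (460,255), wrist cylinder at (510,200), and the torch shows just right of the forearm at (490,305). The force has died away, so it was only deceleration. Next I'll measure the forearm's height from depth.

```bash
python3 - <<'E'
from h import *
np.set_printoptions(precision=3,suppress=True)
im=img("top")
for u,v in ((380,350),(400,325),(420,300),(440,280),(455,262),(470,270),(450,225),(480,215),(510,200),(530,215),(545,225)):
    print((u,v),w(im,u,v,im["depth"][v,u]))
P=cloud(im,np.ones((400,640),bool)); 
# forearm edges: points z>.35 
for z0 in (.3,.35,.4,.45,.5,.55,.6,.65,.7):
    m=(abs(P[:,2]-z0)<.025)&(P[:,0]>.2)&(P[:,1]<-.2); q=P[m]
    if len(q): print(z0,len(q),q.min(0),q.max(0))
E
```

```text
(380, 350) [ 0.318 -0.198  0.603]
(400, 325) [ 0.341 -0.224  0.585]
(420, 300) [ 0.367 -0.251  0.567]
(440, 280) [ 0.388 -0.282  0.546]
(455, 262) [ 0.409 -0.306  0.53 ]
(470, 270) [ 0.398 -0.329  0.517]
(450, 225) [ 0.458 -0.306  0.516]
(480, 215) [ 0.473 -0.36   0.479]
(510, 200) [ 0.489 -0.388  0.515]
(530, 215) [ 0.468 -0.414  0.514]
(545, 225) [ 0.454 -0.431  0.517]
0.3 206 [ 0.448 -0.714  0.275] [ 0.865 -0.222  0.324]
0.35 204 [ 0.443 -0.4    0.325] [ 0.49  -0.361  0.375]
0.4 259 [ 0.453 -0.395  0.375] [ 0.498 -0.359  0.424]
0.45 655 [ 0.41  -0.402  0.427] [ 0.555 -0.256  0.475]
0.5 10342 [ 0.336 -0.466  0.475] [ 0.564 -0.201  0.525]
0.55 5361 [ 0.271 -0.326  0.525] [ 0.431 -0.2    0.575]
0.6 2517 [ 0.262 -0.248  0.575] [ 0.368 -0.2    0.61 ]
```

The hose would crowd the forearm when gripping the near end. I'll grip the bar's far (+y) end with the tool turned half round instead.

Request:
jog_arm:
  plan: "0 0 0 3 -0.1 0 0;0 0 0 3.05 -0.1 0 0;0 0 7.1 0 0 0 0;0 0 7.1 0 0 0 0;0 0 7.1 0 0 0 0;0 0 7.1 0 0 0 0;0 0 7.1 0 0 0 0;0 0 7.1 0 0 0 0;0 0 7.1 0 0 0 0;0 0 7.1 0 0 0 0"

```text
time_s: 7.17
position: [0.5074, -0.3408, 0.2161]
tool_rot: [[0.96, 0.278, 0.001], [0.278, -0.96, -0.001], [0.001, 0.001, -1.0]]
ft_force: [0.7, 0.1, -0.0]
grip_width: 0.0853
gripper_force: 0.0
```

Request:
jog_arm:
  plan: "0 0 7.1 0 0 0 0;0 0 7.1 0 0 0 0;0 0 7.1 0 0 0 0;0 0 7.1 0 0 0 0;0 0 7.1 0 0 0 0;0 0 7.1 0 0 0 0;0 0 7.1 0 0 0 0;0 0 7.1 0 0 0 0;0 0 7.1 0 0 0 0;0 0 7.1 0 0 0 0"

```text
time_s: 8.0
position: [0.5074, -0.3408, 0.2161]
tool_rot: [[0.576, -0.818, 0.001], [-0.818, -0.576, -0.001], [0.001, -0.0, -1.0]]
ft_force: [0.5, -0.4, -0.0]
grip_width: 0.085
gripper_force: 0.0
```

Request:
jog_arm:
  plan: "0 0 7.1 0 0 0 0;0 0 7.1 0 0 0 0;0 0 7.1 0 0 0 0;0 0 7.1 0 0 0 0;0 0 7.1 0 0 0 0;0 0 7.1 0 0 0 0;0 0 7.1 0 0 0 0;0 0 2.5 0 0 2 0;0 0 0 0 0 2 0;0 0 0 0 0 0 0"

```text
time_s: 8.83
position: [0.5063, -0.3399, 0.1725]
tool_rot: [[-0.288, -0.958, -0.004], [-0.958, 0.288, 0.004], [-0.003, 0.005, -1.0]]
ft_force: [0.5, 1.1, -0.6]
grip_width: 0.0852
gripper_force: 0.0
```

```bash
python3 mv.py .5067,-.3418,.1 .5067,-.3418,.01; python3 - <<'E'
from h import *
np.set_printoptions(precision=4,suppress=True)
si=img("side"); r=models.outline_of("side","bar")
if r:
    Q=cloud(si,r[0]["region"]); Q=Q[(Q[:,2]>.014)&(Q[:,2]<.026)&(abs(Q[:,0]-.5)<.05)&(abs(Q[:,1]+.375)<.07)]
    print("bar",len(Q),cv2.minAreaRect(Q[:,:2].astype(np.float32)))
E
```

```text
t 8.8333 p [ 0.506 -0.34   0.172] yaw_y 163.2846201819973 z [-0.004  0.004 -1.   ] F [ 0.516  1.051 -0.585] w 0.08523299596830634 q [-44.984  30.492  69.612   0.005  80.219 151.731]
[ 0.507 -0.342  0.1  ] tool cm [ 0.193 -0.129  7.247] len 7.250229116382227
[ 0.507 -0.342  0.01 ] tool cm [ 0.025 -0.044  9.   ] len 9.0
bar 419 ((0.49765992164611816, -0.37269482016563416), (0.09860743582248688, 0.014663591980934143), 73.31494903564453)
```

Request:
jog_arm:
  plan: "0 0 0 0.1 -0.1 2.2 0;0 0 0 0.1 0 2.2 0;0 0 0 0 0 2.2 0;0 0 0 0 0 2.2 0;0 0 0 0 0 2.2 0;0 0 0 0 0 2.2 0;0 0 0 0 0 1.7 0;0 0 0 0 0 1.2 0;0 0 0 0 0 0.6 0;0 0 0 0 0 0 0"

```text
time_s: 9.77
position: [0.5076, -0.3443, 0.0085]
tool_rot: [[-0.289, -0.957, 0.0], [-0.957, 0.289, -0.0], [0.0, -0.0, -1.0]]
ft_force: [0.6, 0.2, 0.4]
grip_width: 0.0852
gripper_force: 0.0
```

Request:
jog_arm:
  plan: "0 0 0 0 0 0 255;0 0 0 0 0 0 255;0 0 0 0 0 0 255;0 0 0 0 0 0 255;0 0 0 0 0 0 255;0 0 0 0 0 0 255;0 0 0 0 0 0 255;0 0 0 0 0 0 255;0 0 0 0 0 0 255;0 0 0 0 0 0 255"
  grip_force: 60

```text
time_s: 10.6
position: [0.5073, -0.3446, 0.0089]
tool_rot: [[-0.29, -0.957, 0.0], [-0.957, 0.29, -0.001], [0.0, -0.001, -1.0]]
ft_force: [-0.4, 0.3, 5.9]
grip_width: 0.012
gripper_force: 61.1
```

Request:
jog_arm:
  plan: "0 0 0 0 0 -0.5 255;0 0 0 0 0 -1.5 255;0 0 0 0 0 -2.5 255;0 0 0 0 0 -3 255;0 0 0 0 0 -3 255;0 0 0 0 0 -3 255;0 0 0 0 0 -3 255;0 0 0 0 0 -2 255;0 0 0 0 0 -1 255;0 0 0 0 0 0 255"

```text
time_s: 11.43
position: [0.5076, -0.3447, 0.2051]
tool_rot: [[-0.29, -0.957, 0.002], [-0.957, 0.29, -0.002], [0.001, -0.003, -1.0]]
ft_force: [0.5, -0.2, -3.2]
grip_width: 0.0122
gripper_force: 60.1
```

```bash
python3 mv.py; python3 - <<'E'
from h import *
np.set_printoptions(precision=4,suppress=True)
si=img("side"); cv2.imwrite("pics/h3.png",cv2.resize(si["pixels"][80:280,180:380,::-1],None,fx=2.5,fy=2.5))
s=env.observe(); R=np.array(s["tool_rot"]);p=np.array(s["position"])
for r in models.outline_of("side","bar")[:1]:
    Q=cloud(si,r["region"]); L=(Q-p)@R; print(r["confidence"],len(L)); print(np.percentile(L,[1,10,50,90,99],axis=0)*100)
    for lo in np.arange(-4,10,1.):
        k=L[(L[:,0]*100>=lo)&(L[:,0]*100<lo+1)]*100
        if len(k)>5: print(lo,len(k),np.percentile(k[:,1],[5,95]),np.percentile(k[:,2],[5,95]))
E
```

```text
t 11.4333 p [ 0.508 -0.345  0.205] yaw_y 163.135478942552 z [ 0.002 -0.002 -1.   ] F [ 0.506 -0.248 -3.17 ] w 0.012153209570419954 q [-45.225  29.215  66.312   0.004  84.291 151.639]
0.82 690
[[-19.0003  -0.7498  -1.3715]
 [  1.1164  -0.7024  -1.3164]
 [  5.1233  -0.5698  -0.7057]
 [  7.8295   0.5059   0.4652]
 [  7.9786  12.7439  10.5215]]
-1.0 11 [-0.6745  0.5983] [-1.3348  0.6243]
0.0 31 [-0.9269  0.5362] [-1.3406  0.5313]
1.0 68 [-0.7417  0.4455] [-1.3697  0.3641]
2.0 63 [-0.728   0.4755] [-1.3426  0.5293]
3.0 68 [-0.7051  0.4821] [-1.3402  0.4257]
4.0 73 [-0.7132  0.4795] [-1.3283  0.4609]
5.0 78 [-0.7279  0.5278] [-1.3411  0.4913]
6.0 72 [-0.7189  0.492 ] [-1.3225  0.4722]
7.0 204 [-0.6892  0.6518] [-1.3052  0.5772]
```

View pics/h3.png

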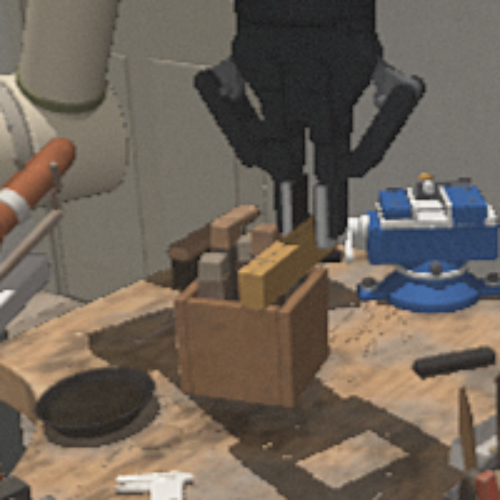

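The picture shows the bar gripped level near its far end, about 11 cm above the bench. The network places its centre about 3 cm along tool +x from the TCP. I'll carry it to the vise.

Request:
jog_arm:
  plan: "0 0 0 -1.5 0.16 0 255;0 0 0 -3 0.31 0 255;0 0 0 -4 0.42 0 255;0 0 0 -4 0.42 0 255;0 0 0 -4.1 0.42 0 255;0 0 0 -4.1 0.42 0 255;0 0 0 -4.1 0.43 0 255;0 0 0 -4 0.42 0 255;0 0 0 -4 0.42 0 255;0 0 0 -3.5 0.37 0 255"

```text
time_s: 12.37
position: [0.52, -0.0635, 0.2019]
tool_rot: [[-0.154, -0.987, 0.039], [-0.984, 0.156, 0.081], [-0.086, -0.026, -0.996]]
ft_force: [-0.1, -0.0, -2.9]
grip_width: 0.0122
gripper_force: 60.0
```

Request:
jog_arm:
  plan: "0 0 -7.1 0 0 0 255;0 0 -7.1 0 0 0 255;0 0 -7.1 0 0 0 255;0 0 -7.1 0 0 0 255;0 0 -7.1 0 0 0 255;0 0 -7.1 0 0 0 255;0 0 -7.1 0 0 0 255;0 0 -7.1 0 0 0 255;0 0 -7.1 0 0 0 255;0 0 -7.1 0 0 0 255"

```text
time_s: 13.2
position: [0.5203, -0.065, 0.2019]
tool_rot: [[0.886, -0.463, 0.039], [-0.464, -0.882, 0.08], [-0.003, -0.089, -0.996]]
ft_force: [-0.2, 0.6, -2.9]
grip_width: 0.0124
gripper_force: 60.1
```

Request:
jog_arm:
  plan: "0 0 -7.1 0 0 0 255;0 0 -7.1 0 0 0 255;0 0 -7.1 0 0 0 255;0 0 -7.1 0 0 0 255;0 0 -7.1 0 0 0 255;0 0 -7.1 0 0 0 255;0 0 -7.1 0 0 0 255;0 0 -7.1 0 0 0 255;0 0 -7.1 0 0 0 255;0 0 -7.1 0 0 0 255"

```text
time_s: 14.03
position: [0.5203, -0.0651, 0.2018]
tool_rot: [[0.726, 0.687, 0.039], [0.683, -0.726, 0.08], [0.083, -0.031, -0.996]]
ft_force: [0.5, 0.2, -3.1]
grip_width: 0.0119
gripper_force: 60.1
```

Request:
jog_arm:
  plan: "0 0 -7 0 0 0 255;0 0 -7 0 0 0 255;0 0 -7 0 0 0 255;0 0 -7 0 0 0 255;0 0 -7 0 0 0 255;0 0 -7 0 0 0 255;0 0 -7 0 0 0 255;0 0 -7 0 0 0 255;0 0 -7 0 0 0 255;0 0 0 0 0 0 255"

```text
time_s: 14.87
position: [0.5204, -0.0651, 0.202]
tool_rot: [[-0.281, 0.959, 0.039], [0.958, 0.277, 0.08], [0.065, 0.06, -0.996]]
ft_force: [0.5, 0.7, -3.2]
grip_width: 0.0118
gripper_force: 60.1
```

```bash
python3 mv.py .5766,.0135,.13; cat > e.py <<'E'
from h import *
np.set_printoptions(precision=4,suppress=True)
a=np.radians(8.5); M=np.array([[np.cos(a),-np.sin(a)],[np.sin(a),np.cos(a)]])
for n in ("side","top"):
    im=img(n); Q=cloud(im,np.ones((400,640),bool)); 
    for r in models.outline_of(n,"bar")[:1]:
        B=cloud(im,r["region"]); B=B[(abs(B[:,0]-.57)<.1)&(abs(B[:,1]-.05)<.1)]; T=B[B[:,2]>B[:,2].max()-.012]; rc=cv2.minAreaRect(T[:,:2].astype(np.float32))
        print(n,"bar",r["confidence"],len(T),"topz",np.percentile(T[:,2],[10,50,90]),rc,"rot",np.array(rc[0])@M)
    J=Q[(Q[:,2]>.098)&(Q[:,2]<.107)&(Q[:,0]>.45)&(Q[:,0]<.66)&(Q[:,1]>0)&(Q[:,1]<.14)]; c=J[:,:2]@M
    mv=c[c[:,0]<.567]; fx=c[(c[:,0]>.584)&(c[:,0]<.64)]
    for k,q in (("mov",mv),("fix",fx)): 
        if len(q)>20: print(n,k,len(q),np.percentile(q,[1,5,50,95,99],axis=0).T)
E
python3 e.py
```

```text
t 14.8667 p [ 0.52  -0.065  0.202] yaw_y 16.105905193838215 z [ 0.039  0.08  -0.996] F [ 0.458  0.707 -3.208] w 0.011778306398120483 q [-22.654  19.99   82.484   5.214  77.252 -40.013]
[0.577 0.013 0.13 ] tool cm [5.482 7.136 8.021] len 12.054252736606358
side bar 0.66 7 topz [0.2147 0.2151 0.2159] ((0.5154613256454468, -0.04028252512216568), (0.003732423298060894, 0.01586698181927204), 20.023056030273438) rot [ 0.5038 -0.116 ]
side mov 124 [[ 0.5248  0.526   0.54    0.5558  0.564 ]
 [-0.0523 -0.0508 -0.0277  0.0063  0.0239]]
side fix 188 [[ 0.5848  0.5856  0.603   0.62    0.6223]
 [-0.0526 -0.0508 -0.021   0.0288  0.0338]]
top bar 0.59 50 topz [0.2154 0.218  0.2199] ((0.5002005100250244, -0.0017727315425872803), (0.019811252132058144, 0.010507171042263508), 88.2720947265625) rot [ 0.4944 -0.0757]
top mov 88 [[ 0.5294  0.5314  0.5472  0.5579  0.5598]
 [-0.0131 -0.0097  0.002   0.0097  0.0133]]
top fix 436 [[ 0.5853  0.5874  0.6077  0.6226  0.6246]
 [-0.0435 -0.0356 -0.0056  0.0335  0.04  ]]
```

```bash
cat > mr.py <<'E'
import sys; from h import *
from scipy.spatial.transform import Rotation as Ro
np.set_printoptions(precision=3,suppress=True)
# usage: yaw_of_tool_y target...
yaw=np.radians(float(sys.argv[1])); s=env.observe(); p=np.array(s["position"]); R=np.array(s["tool_rot"])
y=np.array([np.cos(yaw),np.sin(yaw),0]); z=np.array([0,0,-1.]); T=np.c_[np.cross(y,z),y,z]
print("t",s["time_s"],"p",p,"F",s["ft_force"],"w",s["grip_width"],"q",s["q"])
print("turn (tool deg)",np.degrees(Ro.from_matrix(R.T@T).as_rotvec()))
for a in sys.argv[2:]:
    t=np.array([float(x) for x in a.split(",")]); d=T.T@(t-p)*100; print(t,"cm in turned tool",d,np.linalg.norm(d)); p=t
E
python3 mr.py 8.5 .5768,.013,.202 .5768,.013,.12
```

```text
t 15.0667 p [ 0.521 -0.066  0.203] F [-0.092 -0.033 -2.378] w 0.01207173794535236 q [-22.684  19.951  82.382   5.22   77.284 -39.6  ]
turn (tool deg) [ 3.266 -3.935  7.279]
[0.577 0.013 0.202] cm in turned tool [6.948 6.69  0.094] 9.645748891131575
[0.577 0.013 0.12 ] cm in turned tool [0.  0.  8.2] 8.200000000000001
```

Request:
jog_arm:
  plan: "1.63 -1.97 3.64 0 0 0 255;1.63 -1.97 3.64 0 0 0 255;0 0 0 1 1 0 255;0 0 0 1.5 1.4 0 255;0 0 0 1.5 1.4 0 255;0 0 0 1.5 1.4 0 255;0 0 0 1 1 0 255;0 0 0 0.45 0.5 0 255;0 0 0 0 0 0 255;0 0 0 0 0 0 255"

```text
time_s: 15.9
position: [0.5767, 0.0125, 0.2033]
tool_rot: [[-0.15, 0.989, 0.001], [0.989, 0.15, -0.001], [-0.001, 0.001, -1.0]]
ft_force: [0.3, -0.4, -2.7]
grip_width: 0.0124
gripper_force: 60.0
```

```bash
python3 mr.py 8.5 .5768,.013,.13; python3 e.py;  python3 - <<'E'
from h import *
a=img("side")["pixels"][90:220,270:430,::-1]; b=img("top")["pixels"][140:260,180:330,::-1]
o=np.zeros((600,800,3),np.uint8); a=cv2.resize(a,None,fx=2.5,fy=2.3); b=cv2.resize(b,None,fx=2.6,fy=2.5); o[:a.shape[0],:a.shape[1]]=a; o[:b.shape[0],410:410+b.shape[1]]=b
cv2.imwrite("pics/h4.png",o[:310])
E
```

```text
t 15.9 p [0.577 0.013 0.203] F [ 0.256 -0.396 -2.667] w 0.012417651600771837 q [-10.492  25.666  72.778  -0.042  81.503 -19.131]
turn (tool deg) [0.036 0.056 0.145]
[0.577 0.013 0.13 ] cm in turned tool [0.045 0.021 7.331] 7.330753378911239
side bar 0.61 61 topz [0.2058 0.213  0.2151] ((0.5736125111579895, 0.020893551409244537), (0.012508254498243332, 0.06607548147439957), 7.564268112182617) rot [ 0.5704 -0.0641]
side mov 124 [[ 0.5246  0.5258  0.5402  0.5561  0.5639]
 [-0.0514 -0.0507 -0.0264  0.0053  0.0223]]
side fix 184 [[ 0.5846  0.5857  0.6033  0.6202  0.6219]
 [-0.0521 -0.0507 -0.0188  0.0304  0.0353]]
top mov 56 [[ 0.5377  0.54    0.5497  0.558   0.562 ]
 [-0.0056 -0.0043  0.0029  0.0101  0.0198]]
top fix 37 [[0.5841 0.5843 0.5976 0.6088 0.6091]
 [0.0251 0.027  0.0338 0.0505 0.052 ]]
```

View pics/h4.png

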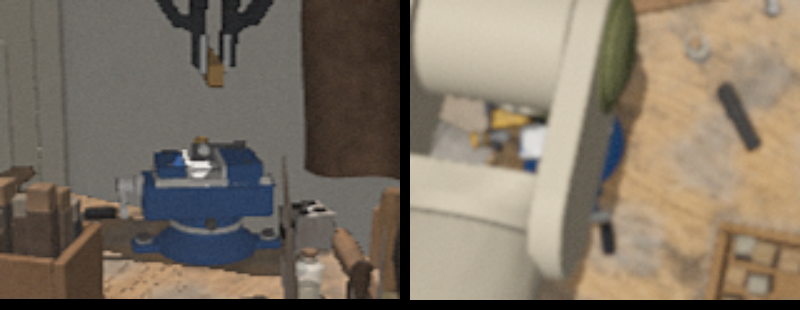

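Left: bar above the open gap, lined up with the jaws, at (213,70). Right: the arm hides the vise from above. In the side camera's frame the bar's axis is at x' 0.5704 and the gap's middle at 0.571. I'll lower it.

Request:
jog_arm:
  plan: "0 0 0 0 0 1 255;0 0 0 0 0 2 255;0 0 0 0 0 2 255;0 0 0 0 0 2 255;0 0 0 0 0 1.5 255;0 0 0 0 0 1 255;0 0 0 0 0 0.5 255;0 0 0 0 0 0 255;0 0 0 0 0 0 255"

```text
time_s: 16.95
position: [0.5774, 0.0127, 0.104]
tool_rot: [[-0.151, 0.989, 0.002], [0.989, 0.151, -0.001], [-0.001, 0.002, -1.0]]
ft_force: [0.1, 0.6, -3.1]
grip_width: 0.0123
gripper_force: 60.0
```

Request:
jog_arm:
  plan: "0 0 0 0 0 0.2 255;0 0 0 0 0 0.2 255;0 0 0 0 0 0 255;0 0 0 0 0 0 255"

```text
time_s: 17.28
position: [0.5771, 0.0128, 0.0998]
tool_rot: [[-0.151, 0.989, 0.002], [0.989, 0.151, -0.001], [-0.001, 0.002, -1.0]]
ft_force: [-1.0, 0.2, -2.7]
grip_width: 0.0123
gripper_force: 60.0
```

Request:
jog_arm:
  plan: "0 0 0 0 0 0.1 255;0 0 0 0 0 0.1 255;0 0 0 0 0 0 255"

```text
time_s: 17.53
position: [0.577, 0.0128, 0.0974]
tool_rot: [[-0.151, 0.989, 0.001], [0.989, 0.151, -0.001], [-0.001, 0.001, -1.0]]
ft_force: [0.8, 0.2, -2.9]
grip_width: 0.012
gripper_force: 60.0
```

Request:
jog_arm:
  plan: "0 0 0 0 0 0.1 255;0 0 0 0 0 0 255"

```text
time_s: 17.7
position: [0.5772, 0.0128, 0.0969]
tool_rot: [[-0.151, 0.989, 0.002], [0.989, 0.151, -0.001], [-0.001, 0.002, -1.0]]
ft_force: [0.2, -0.2, 0.4]
grip_width: 0.012
gripper_force: 60.4
```

Request:
jog_arm:
  plan: "0 0 0 0 0 0 120;0 0 0 0 0 0 120;0 0 0 0 0 0 120;0 0 0 0 0 0 120;0 0 0 0 0 0 120;0 0 0 0 0 0 120"

```text
time_s: 18.2
position: [0.5771, 0.0128, 0.0966]
tool_rot: [[-0.151, 0.989, 0.002], [0.989, 0.151, -0.001], [-0.001, 0.001, -1.0]]
ft_force: [0.5, -0.7, 0.0]
grip_width: 0.0451
gripper_force: 0.0
```

Request:
jog_arm:
  plan: "0 0 0 0 0 -0.5 120;0 0 0 0 0 -1.5 120;0 0 0 0 0 -2.5 120;0 0 0 0 0 -3 120;0 0 0 0 0 -3 120;0 0 0 0 0 -2 120;0 0 0 0 0 -1 120"

```text
time_s: 18.78
position: [0.5775, 0.0128, 0.235]
tool_rot: [[-0.151, 0.989, 0.006], [0.989, 0.151, -0.002], [-0.003, 0.006, -1.0]]
ft_force: [-0.7, 0.6, 1.0]
grip_width: 0.0455
gripper_force: 0.0
```

```bash
cat > k.py <<'E'
from h import *
np.set_printoptions(precision=4,suppress=True)
a=np.radians(8.5); M=np.array([[np.cos(a),-np.sin(a)],[np.sin(a),np.cos(a)]])
for n in ("side","top"):
    im=img(n); Q=cloud(im,np.ones((400,640),bool)); c=Q[:,:2]@M
    for r in models.outline_of(n,"bar")[:1]:
        B=cloud(im,r["region"]); T=B[(B[:,2]>.1)&(B[:,2]<.115)&(abs(B[:,0]-.57)<.08)]
        if len(T)>5: rc=cv2.minAreaRect(T[:,:2].astype(np.float32)); print(n,"bar",r["confidence"],len(T),"topz",np.median(T[:,2]),rc,"rot",np.array(rc[0])@M)
    m=(c[:,0]>.42)&(c[:,0]<.509)&(c[:,1]>-.075)&(c[:,1]<.035)&(Q[:,2]>.03)&(Q[:,2]<.125)
    k=np.c_[c[m],Q[m,2]]; print(n,"front pts",len(k))
    for lo in np.arange(.44,.512,.006):
        j=k[(k[:,0]>=lo)&(k[:,0]<lo+.006)]
        if len(j)>2: print(round(lo,3),len(j),"y",np.percentile(j[:,1],[2,50,98]),"z",np.percentile(j[:,2],[2,50,98]))
E
python3 k.py
```

```text
side bar 0.61 116 topz 0.10797419353519794 ((0.5720130205154419, 0.03676008805632591), (0.013918506912887096, 0.10008277744054794), 9.00313663482666) rot [ 0.5712 -0.0482]
side front pts 178
0.452 10 y [-0.0528 -0.0499 -0.0434] z [0.051  0.056  0.0592]
0.458 9 y [-0.0528 -0.0509 -0.0474] z [0.0505 0.0564 0.0607]
0.464 15 y [-0.0529 -0.05   -0.0479] z [0.0504 0.0567 0.0603]
0.47 11 y [-0.0545 -0.051  -0.0465] z [0.0517 0.0556 0.0599]
0.476 14 y [-0.0535 -0.051  -0.0464] z [0.05   0.0563 0.0601]
0.482 13 y [-0.0545 -0.0458 -0.0174] z [0.0504 0.0595 0.0806]
0.488 44 y [-0.0534 -0.0374 -0.0211] z [0.0504 0.0663 0.0819]
0.494 28 y [-0.0547 -0.0294 -0.0213] z [0.0522 0.0741 0.0829]
0.5 16 y [-0.0308 -0.0199 -0.0135] z [0.0643 0.0747 0.0824]
0.506 18 y [-0.0333 -0.0306 -0.0224] z [0.064  0.0748 0.0838]
top bar 0.45 67 topz 0.10777869831777998 ((0.5719462633132935, 0.03888116404414177), (0.012405476532876492, 0.09641286730766296), 9.524033546447754) rot [ 0.5714 -0.0461]
top front pts 105
0.452 4 y [-0.0482 -0.0447 -0.0416] z [0.0558 0.058  0.0589]
0.458 14 y [-0.0504 -0.0457 -0.0392] z [0.0542 0.057  0.0616]
0.464 12 y [-0.05   -0.0449 -0.0398] z [0.055  0.0593 0.0651]
0.47 15 y [-0.0508 -0.0468 -0.0389] z [0.0545 0.058  0.0641]
0.476 14 y [-0.0509 -0.0443 -0.0396] z [0.0554 0.0576 0.0622]
0.482 9 y [-0.0501 -0.0461 -0.0405] z [0.0558 0.0566 0.0621]
0.488 21 y [-0.0505 -0.04   -0.0293] z [0.0525 0.0642 0.0724]
0.494 16 y [-0.0518 -0.0426 -0.0304] z [0.0547 0.0646 0.0723]
```

The bar lies in the gap, level, with its centre about 26 mm right of the seat. That's close to the 30 mm limit, so I'll nudge it about 6 mm with shut fingers. It also rehearses the final push.

Request:
jog_arm:
  plan: "0 0 0 -1 0 0 255;0 0 0 -1.5 -0.1 0 255;0 0 0 -1.5 -0.1 0 255;0 0 0 -1 0 1 255;0 0 0 0 0 2.5 255;0 0 0 0 0 3 255;0 0 0 0 0 3 255;0 0 0 0 0 2.5 255;0 0 0 0 0 1.7 255;0 0 0 0 0 0.8 255"

```text
time_s: 19.82
position: [0.5809, -0.037, 0.0826]
tool_rot: [[-0.15, 0.989, -0.005], [0.989, 0.15, 0.001], [0.002, -0.005, -1.0]]
ft_force: [-1.1, 0.8, -0.7]
grip_width: -0.0
gripper_force: 0.0
```

```bash
python3 mr.py 8.5 .5829,-.0372,.09; python3 - <<'E'
from h import *
np.set_printoptions(precision=4,suppress=True)
a=np.radians(8.5); M=np.array([[np.cos(a),-np.sin(a)],[np.sin(a),np.cos(a)]])
p=np.array(env.observe()["position"]); print("tcp rot",p[:2]@M)
E
```

```text
t 19.8167 p [ 0.581 -0.037  0.083] F [-1.115  0.846 -0.703] w -3.6950143348005256e-06 q [-15.283  33.278  81.195  -0.015  65.805 -23.922]
turn (tool deg) [-0.259 -0.099  0.146]
[ 0.583 -0.037  0.09 ] cm in turned tool [-0.052  0.197 -0.744] 0.7714885048867718
tcp rot [ 0.569  -0.1224]
```

Request:
jog_arm:
  plan: "0 0 0 0 0.2 -0.7 255;0 0 0 0.5 0 0 255;0 0 0 0.3 0 0 255;0 0 0 0.2 0 0 255;0 0 0 0 0 0 255"

```text
time_s: 20.23
position: [0.5833, -0.0261, 0.0945]
tool_rot: [[-0.151, 0.988, 0.003], [0.988, 0.151, -0.001], [-0.001, 0.003, -1.0]]
ft_force: [0.1, 0.1, 0.2]
grip_width: -0.0002
gripper_force: 0.0
```

Request:
jog_arm:
  plan: "0 0 0 0.15 0 0 255;0 0 0 0.15 0 0 255;0 0 0 0 0 0 255"

```text
time_s: 20.48
position: [0.5826, -0.0235, 0.0938]
tool_rot: [[-0.151, 0.989, 0.002], [0.989, 0.151, -0.001], [-0.001, 0.002, -1.0]]
ft_force: [-0.3, -0.1, -0.4]
grip_width: -0.0002
gripper_force: 0.0
```

Request:
jog_arm:
  plan: "0 0 0 0.15 0 0 255;0 0 0 0.15 0 0 255;0 0 0 0 0 0 255"

```text
time_s: 20.73
position: [0.5821, -0.0206, 0.0936]
tool_rot: [[-0.151, 0.989, 0.001], [0.989, 0.151, -0.001], [-0.001, 0.001, -1.0]]
ft_force: [-0.3, -0.2, 0.4]
grip_width: -0.0
gripper_force: 0.0
```

Request:
jog_arm:
  plan: "0 0 0 0.15 0 0 255;0 0 0 0.15 0 0 255;0 0 0 0 0 0 255"

```text
time_s: 20.98
position: [0.5817, -0.0177, 0.0936]
tool_rot: [[-0.151, 0.989, 0.001], [0.989, 0.151, -0.001], [-0.001, 0.001, -1.0]]
ft_force: [0.5, 0.8, 0.3]
grip_width: 0.0002
gripper_force: 0.0
```

```bash
python3 - <<'E'
from h import *
np.set_printoptions(precision=4,suppress=True)
a=np.radians(8.5); M=np.array([[np.cos(a),-np.sin(a)],[np.sin(a),np.cos(a)]])
for n in ("side","top"):
    im=img(n)
    for r in models.outline_of(n,"bar")[:1]:
        B=cloud(im,r["region"]); T=B[(B[:,2]>.1)&(B[:,2]<.115)&(abs(B[:,0]-.57)<.08)]; c=T[:,:2]@M
        if len(T)>5: print(n,len(T),r["confidence"],np.percentile(c,[0,2,50,98,100],axis=0).T, cv2.minAreaRect(T[:,:2].astype(np.float32)))
im=img("side"); cv2.imwrite("pics/h5.png",cv2.resize(im["pixels"][110:210,290:410,::-1],None,fx=5,fy=5,interpolation=cv2.INTER_CUBIC))
E
```

```text
top 126 0.44 [[ 0.5656  0.5657  0.5722  0.5792  0.58  ]
 [-0.053  -0.051  -0.0259 -0.0015  0.0013]] ((0.570335865020752, 0.059102095663547516), (0.014234409667551517, 0.05436641350388527), 7.814520359039307)
```

View pics/h5.png

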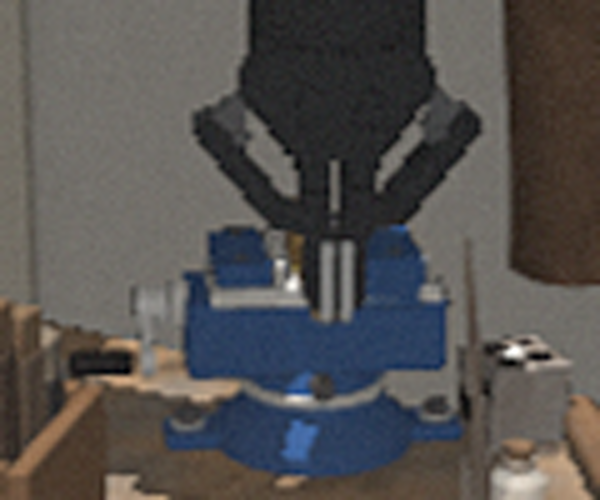

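Picture: shut fingers in front of the bar's near end at (335,275). From the top camera the bar's far end (y' +0.0013) has not moved yet, so I'll keep pushing.

Request:
jog_arm:
  plan: "0 0 0 0.2 0 0 255;0 0 0 0.2 0 0 255;0 0 0 0.2 0 0 255;0 0 0 0.2 0 0 255;0 0 0 0 0 0 255"

```text
time_s: 21.65
position: [0.5804, -0.0094, 0.0936]
tool_rot: [[-0.151, 0.989, 0.001], [0.989, 0.151, -0.0], [-0.001, 0.001, -1.0]]
ft_force: [0.0, -0.0, -0.2]
grip_width: 0.0
gripper_force: 0.0
```

```bash
cat > f.py <<'E'
from h import *
np.set_printoptions(precision=4,suppress=True)
a=np.radians(8.5); M=np.array([[np.cos(a),-np.sin(a)],[np.sin(a),np.cos(a)]])
s=env.observe(); print("tcp rot",np.array(s["position"])[:2]@M,s["position"][2],s["ft_force"],s["time_s"])
im=img("top")
for r in models.outline_of("top","bar")[:1]:
    B=cloud(im,r["region"]); T=B[(B[:,2]>.1)&(B[:,2]<.115)&(abs(B[:,0]-.57)<.08)]; c=T[:,:2]@M
    if len(T)>5: print(len(T),np.percentile(c,[0,2,50,98,100],axis=0).T, cv2.minAreaRect(T[:,:2].astype(np.float32))[2],np.median(T[:,2]))
E
python3 f.py
```

```text
tcp rot [ 0.5727 -0.0951] 0.09360818729626934 [ 0.0325 -0.0016 -0.1804] 21.65
```

```bash
cat > g.py <<'E'
from h import *
np.set_printoptions(precision=4,suppress=True)
a=np.radians(8.5); M=np.array([[np.cos(a),-np.sin(a)],[np.sin(a),np.cos(a)]])
for n in ("top","side"):
    im=img(n); m=(im["depth"]>0).reshape(-1); f=np.ones((400,640),bool)
    P=cloud(im,f); px=im["pixels"].reshape(-1,3)[m].astype(int); c=P[:,:2]@M
    k=(P[:,2]>.102)&(P[:,2]<.114)&(c[:,0]>.555)&(c[:,0]<.6)&(abs(c[:,1]+.04)<.08)&(px[:,0]-px[:,2]>50)&(px[:,1]>px[:,2]+25)
    q=c[k]; print(n,k.sum()); 
    if k.sum()>3: print(np.percentile(q,[0,2,50,98,100],axis=0).T, np.median(P[k,2]))
E
python3 g.py
```

```text
top 123
[[ 0.5654  0.5658  0.572   0.5787  0.5795]
 [-0.0475 -0.0452 -0.0192  0.0114  0.0129]] 0.10810221075335202
side 1
```

The bar's far end has moved to y' +0.0125, so its centre is about 18 mm right of the seat, well inside the limit, and it's still flat. Now I back off, turn the tool and go to the crank.

Request:
jog_arm:
  plan: "0 0 0 -0.5 0 0 255;0 0 0 -1 0 0 255;0 0 0 -1 0 0 255;0 0 0 0 0 -1.5 200;0 0 0 0 0 -2.5 120;0 0 0 0 0 -3 100;0 0 0 0 0 -2 100;0 0 0 0 0 -1 100;0 0 7.1 0 0 0 100;0 0 7.1 0 0 0 100"

```text
time_s: 22.68
position: [0.5843, -0.0354, 0.1937]
tool_rot: [[0.103, 0.995, 0.002], [0.995, -0.103, -0.001], [-0.001, 0.002, -1.0]]
ft_force: [0.5, -0.8, -0.7]
grip_width: 0.0519
gripper_force: 0.0
```

Request:
jog_arm:
  plan: "0 0 7.1 0 0 0 100;0 0 7.1 0 0 0 100;0 0 7.1 0 0 0 100;0 0 7.1 0 0 0 100;0 0 7.1 0 0 0 100;0 0 7.1 0 0 0 100;0 0 7.1 0 0 0 100;0 0 7.1 0 0 0 100;0 0 7.1 0 0 0 100;0 0 7.1 0 0 0 100"

```text
time_s: 23.52
position: [0.584, -0.0353, 0.1927]
tool_rot: [[0.974, 0.226, 0.0], [0.226, -0.974, -0.0], [0.0, 0.0, -1.0]]
ft_force: [-0.2, 0.7, -0.4]
grip_width: 0.0516
gripper_force: 0.0
```

```bash
python3 mr.py -81.5 .4676,.0239,.195 .4676,.0239,.037; python3 g.py; python3 k.py | grep -A8 side
```

```text
t 23.5167 p [ 0.584 -0.035  0.193] F [-0.245  0.721 -0.378] w 0.051597213924097024 q [-15.039  26.981  72.356  -0.019  80.653  61.879]
turn (tool deg) [ 0.022 -0.002  4.585]
[0.468 0.024 0.195] cm in turned tool [-10.637  -7.578  -0.23 ] 13.062495915654663
[0.468 0.024 0.037] cm in turned tool [ 0.   0.  15.8] 15.8
top 219
[[ 0.5653  0.5658  0.5721  0.5787  0.5794]
 [-0.0833 -0.0812 -0.0402  0.0104  0.015 ]] 0.10816656509664802
side 73
[[ 0.5642  0.5645  0.571   0.5779  0.58  ]
 [-0.0872 -0.0862 -0.0553  0.0379  0.0386]] 0.10818129682966338
side bar 0.7 114 topz 0.10820858071336995 ((0.5698641538619995, 0.04928969219326973), (0.013963639736175537, 0.10546273738145828), 9.234840393066406) rot [ 0.5709 -0.0355]
side front pts 178
0.452 10 y [-0.0515 -0.0491 -0.0445] z [0.0502 0.0561 0.0595]
0.458 10 y [-0.052  -0.0492 -0.0476] z [0.0508 0.0558 0.0605]
0.464 15 y [-0.0533 -0.0505 -0.0453] z [0.0503 0.0559 0.0605]
0.47 12 y [-0.0548 -0.0503 -0.047 ] z [0.0507 0.0544 0.0598]
0.476 13 y [-0.0514 -0.0502 -0.0477] z [0.0501 0.0557 0.0604]
0.482 12 y [-0.0542 -0.0484 -0.0176] z [0.0518 0.0582 0.078 ]
0.488 45 y [-0.0544 -0.0375 -0.0201] z [0.0501 0.0666 0.0821]
0.494 28 y [-0.0531 -0.0281 -0.0209] z [0.052  0.0731 0.0821]
```

Request:
jog_arm:
  plan: "0 0 4.6 0 0 0 100;0 0 0 -1.1 -0.8 0 100;0 0 0 -2.2 -1.5 0 100;0 0 0 -2.2 -1.6 0 100;0 0 0 -2.2 -1.5 0 100;0 0 0 -1.9 -1.3 0 100;0 0 0 -1.05 -0.9 0 100;0 0 0 0 0 2 100;0 0 0 0 0 2 100;0 0 0 0 0 2 100"

```text
time_s: 24.65
position: [0.4673, 0.0241, 0.1331]
tool_rot: [[0.988, 0.157, 0.003], [0.157, -0.988, -0.001], [0.003, 0.001, -1.0]]
ft_force: [0.9, -0.1, -0.5]
grip_width: 0.0516
gripper_force: 0.0
```

```bash
python3 mr.py -81.5 .4676,.0239,.036
```

```text
t 24.65 p [0.467 0.024 0.133] F [ 0.928 -0.101 -0.531] w 0.051558078176009096 q [-11.577  19.687  96.07   -0.022  64.06   69.415]
turn (tool deg) [ 0.082 -0.164  0.518]
[0.468 0.024 0.036] cm in turned tool [0.027 0.027 9.709] 9.709534627884475
```

Request:
jog_arm:
  plan: "0 0 0.5 0 0 2 100;0 0 0 0 0 2 100;0 0 0 0 0 2 100;0 0 0 0 0 1.5 100;0 0 0 0 0 1 100;0 0 0 0 0 0.6 100;0 0 0 0 0 0 100;0 0 0 0 0 0 100"

```text
time_s: 25.32
position: [0.4676, 0.0239, 0.0426]
tool_rot: [[0.989, 0.146, 0.002], [0.146, -0.989, -0.001], [0.002, 0.001, -1.0]]
ft_force: [0.3, 0.4, 0.6]
grip_width: 0.0513
gripper_force: 0.0
```

```bash
python3 mr.py -81.5 .4676,.0239,.036
```

```text
t 25.3167 p [0.468 0.024 0.043] F [0.325 0.373 0.619] w 0.05134654086136184 q [-11.592  27.855 102.267  -0.027  49.776  70.005]
turn (tool deg) [ 0.054 -0.088 -0.08 ]
[0.468 0.024 0.036] cm in turned tool [-0.003  0.003  0.664] 0.6643847185837042
```

Request:
jog_arm:
  plan: "0 0 0 0 0 0.4 100;0 0 0 0 0 0.25 100;0 0 0 0 0 0 255;0 0 0 0 0 0 255;0 0 0 0 0 0 255;0 0 0 0 0 0 255;0 0 0 0 0 0 255;0 0 0 0 0 0 255;0 0 0 0 0 0 255;0 0 0 0 0 0 255"
  grip_force: 25

```text
time_s: 26.15
position: [0.4676, 0.024, 0.036]
tool_rot: [[0.989, 0.146, 0.002], [0.146, -0.989, -0.001], [0.002, 0.001, -1.0]]
ft_force: [0.1, -0.1, 1.3]
grip_width: 0.012
gripper_force: 25.0
```

```bash
python3 k.py | grep -A3 side; python3 - <<'E'
from h import *
np.set_printoptions(precision=4,suppress=True)
s=env.observe(); a=np.radians(8.5); M=np.array([[np.cos(a),-np.sin(a)],[np.sin(a),np.cos(a)]])
print(s["position"],s["position"][:2]@M,s["ft_force"],s["wrist_torque"],s["grip_width"])
for q0 in (2.15,):
    q=q0+.36*np.arange(44); d=np.c_[np.diff(3.2*np.sin(q)),np.diff(-3.2*np.cos(q))]
    for i in range(43): print(round(q[i+1],2),np.round(d[i],2),end=" | ")
E
```

```text
side bar 0.66 113 topz 0.10794608901538211 ((0.5692667961120605, 0.047292184084653854), (0.02826649509370327, 0.09736953675746918), 0.12406006455421448) rot [ 0.57   -0.0374]
side front pts 285
0.446 25 y [-0.0681 -0.0647 -0.0312] z [0.082  0.1108 0.1241]
0.452 20 y [-0.0672 -0.0583 -0.0539] z [0.0516 0.0631 0.1243]
0.458 26 y [-0.0688 -0.0647 -0.062 ] z [0.0521 0.0625 0.0775]
[0.4675 0.024  0.036 ] [ 0.466  -0.0454] [0.6368 1.1839 1.5211] [ 0.0684 -0.0564  0.0486] 0.01221143599909173
2.51 [-0.79  0.83] | 2.87 [-1.03  0.5 ] | 3.23 [-1.14  0.1 ] | 3.59 [-1.1 -0.3] | 3.95 [-0.93 -0.67] | 4.31 [-0.63 -0.96] | 4.67 [-0.25 -1.12] | 5.03 [ 0.16 -1.13] | 5.39 [ 0.55 -1.01] | 5.75 [ 0.87 -0.75] | 6.11 [ 1.08 -0.4 ] | 6.47 [1.15 0.01] | 6.83 [1.07 0.41] | 7.19 [0.86 0.76] | 7.55 [0.53 1.01] | 7.91 [0.14 1.14] | 8.27 [-0.27  1.11] | 8.63 [-0.64  0.95] | 8.99 [-0.94  0.66] | 9.35 [-1.11  0.29] | 9.71 [-1.14 -0.12] | 10.07 [-1.02 -0.51] | 10.43 [-0.78 -0.84] | 10.79 [-0.43 -1.06] | 11.15 [-0.03 -1.15] | 11.51 [ 0.38 -1.08] | 11.87 [ 0.73 -0.88] | 12.23 [ 1.   -0.57] | 12.59 [ 1.13 -0.18] | 12.95 [1.12 0.23] | 13.31 [0.97 0.61] | 13.67 [0.69 0.91] | 14.03 [0.32 1.1 ] | 14.39 [-0.08  1.14] | 14.75 [-0.48  1.04] | 15.11 [-0.82  0.8 ] | 15.47 [-1.05  0.47] | 15.83 [-1.14  0.07] | 16.19 [-1.09 -0.34] | 16.55 [-0.9 -0.7] | 16.91 [-0.6  -0.98] | 17.27 [-0.21 -1.13] | 17.63 [ 0.2  -1.13] |
```

Request:
jog_arm:
  plan: "0 0 0 0 -0.79 0.83 255;0 0 0 0 -1.03 0.5 255;0 0 0 0 -1.14 0.1 255;0 0 0 0 0 0 255"

```text
time_s: 26.68
position: [0.4635, 0.0545, 0.0223]
tool_rot: [[0.989, 0.147, 0.004], [0.147, -0.989, -0.001], [0.003, 0.002, -1.0]]
ft_force: [-1.6, -1.6, 15.1]
grip_width: 0.012
gripper_force: 26.2
```

```bash
python3 - <<'E'
from h import *
q=3.33+.357*np.arange(40); d=np.c_[np.diff(3.2*np.sin(q)),np.diff(-3.2*np.cos(q))]
for i in range(39): print(round(q[i+1],2),np.round(d[i],2),end=" | ")
E
```

```text
3.69 [-1.06 -0.41] | 4.04 [-0.85 -0.75] | 4.4 [-0.53 -1.  ] | 4.76 [-0.15 -1.13] | 5.12 [ 0.25 -1.11] | 5.47 [ 0.62 -0.95] | 5.83 [ 0.92 -0.67] | 6.19 [ 1.09 -0.31] | 6.54 [1.13 0.09] | 6.9 [1.03 0.48] | 7.26 [0.8  0.81] | 7.61 [0.46 1.04] | 7.97 [0.07 1.13] | 8.33 [-0.33  1.09] | 8.68 [-0.69  0.9 ] | 9.04 [-0.96  0.6 ] | 9.4 [-1.11  0.23] | 9.76 [-1.12 -0.17] | 10.11 [-0.99 -0.55] | 10.47 [-0.74 -0.87] | 10.83 [-0.39 -1.07] | 11.18 [ 0.01 -1.14] | 11.54 [ 0.41 -1.06] | 11.9 [ 0.75 -0.85] | 12.26 [ 1.   -0.53] | 12.61 [ 1.13 -0.15] | 12.97 [1.11 0.25] | 13.33 [0.95 0.62] | 13.68 [0.67 0.92] | 14.04 [0.31 1.09] | 14.4 [-0.09  1.13] | 14.75 [-0.48  1.03] | 15.11 [-0.81  0.8 ] | 15.47 [-1.04  0.46] | 15.82 [-1.13  0.07] | 16.18 [-1.09 -0.33] | 16.54 [-0.9  -0.69] | 16.9 [-0.6  -0.96] | 17.25 [-0.23 -1.11] |
```

Request:
jog_arm:
  plan: "0 0 0 0 0 -0.25 255;0 0 0 0 0 0 255"

```text
time_s: 26.85
position: [0.463, 0.054, 0.0234]
tool_rot: [[0.989, 0.146, 0.001], [0.146, -0.989, 0.0], [0.001, 0.0, -1.0]]
ft_force: [5.3, 3.8, -9.5]
grip_width: 0.0119
gripper_force: 25.4
```

Request:
jog_arm:
  plan: "0 0 0 0 0 0.12 255;0 0 0 0 0 0 255"

```text
time_s: 27.02
position: [0.4634, 0.0532, 0.0228]
tool_rot: [[0.989, 0.146, 0.002], [0.146, -0.989, -0.001], [0.002, 0.001, -1.0]]
ft_force: [0.9, 1.0, 1.3]
grip_width: 0.0117
gripper_force: 26.3
```

```bash
cat > t.py <<'E'
from h import *
import sys
np.set_printoptions(precision=4,suppress=True)
s=env.observe(); a=np.radians(8.5); M=np.array([[np.cos(a),-np.sin(a)],[np.sin(a),np.cos(a)]])
print(s["position"],s["position"][:2]@M,s["ft_force"],s["time_s"])
q0,dq,n=float(sys.argv[1]),float(sys.argv[2]),int(sys.argv[3])
q=q0+dq*np.arange(n+1); d=np.c_[np.diff(3.2*np.sin(q)),np.diff(-3.2*np.cos(q))]
for i in range(n): print(round(q[i+1],2),np.round(d[i],2),end=" | ")
E
python3 t.py 3.27 .35 40
```

```text
[0.4634 0.0532 0.0228] [ 0.4662 -0.0159] [0.8844 1.0132 1.2831] 27.0167
3.62 [-1.06 -0.33] | 3.97 [-0.88 -0.68] | 4.32 [-0.6  -0.94] | 4.67 [-0.24 -1.09] | 5.02 [ 0.15 -1.1 ] | 5.37 [ 0.52 -0.99] | 5.72 [ 0.82 -0.75] | 6.07 [ 1.03 -0.42] | 6.42 [ 1.11 -0.04] | 6.77 [1.06 0.34] | 7.12 [0.88 0.68] | 7.47 [0.59 0.94] | 7.82 [0.23 1.09] | 8.17 [-0.16  1.1 ] | 8.52 [-0.53  0.98] | 8.87 [-0.83  0.74] | 9.22 [-1.03  0.41] | 9.57 [-1.11  0.03] | 9.92 [-1.06 -0.35] | 10.27 [-0.87 -0.69] | 10.62 [-0.58 -0.95] | 10.97 [-0.22 -1.09] | 11.32 [ 0.17 -1.1 ] | 11.67 [ 0.53 -0.98] | 12.02 [ 0.84 -0.74] | 12.37 [ 1.04 -0.4 ] | 12.72 [ 1.11 -0.02] | 13.07 [1.05 0.36] | 13.42 [0.87 0.7 ] | 13.77 [0.57 0.95] | 14.12 [0.21 1.09] | 14.47 [-0.18  1.1 ] | 14.82 [-0.54  0.97] | 15.17 [-0.84  0.73] | 15.52 [-1.04  0.4 ] | 15.87 [-1.11  0.01] | 16.22 [-1.05 -0.37] | 16.57 [-0.86 -0.71] | 16.92 [-0.57 -0.96] | 17.27 [-0.2 -1.1] |
```

Request:
jog_arm:
  plan: "0 0 0 0 -1.06 -0.33 255;0 0 0 0 -0.88 -0.68 255;0 0 0 0 -0.6 -0.94 255;0 0 0 0 -0.24 -1.09 255;0 0 0 0 0 0 255;0 0 0 0 0 0 255"

```text
time_s: 27.52
position: [0.4593, 0.0814, 0.0543]
tool_rot: [[0.989, 0.146, 0.004], [0.146, -0.989, -0.001], [0.003, 0.002, -1.0]]
ft_force: [2.5, -0.4, 0.9]
grip_width: 0.0117
gripper_force: 26.3
```

```bash
python3 t.py 4.67 .35 0
```

```text
[0.4593 0.0814 0.0543] [0.4663 0.0126] [ 2.4822 -0.3791  0.8643] 27.5167
```

Request:
jog_arm:
  plan: "0 0 0 0 0.15 -1.1 255;0 0 0 0 0.52 -0.99 255;0 0 0 0 0.82 -0.75 255;0 0 0 0 1.03 -0.42 255;0 0 0 0 1.11 -0.04 255;0 0 0 0 1.06 0.34 255;0 0 0 0 0.88 0.68 255;0 0 0 0 0.59 0.94 255;0 0 0 0 0.23 1.09 255;0 0 0 0 0 0 255"

```text
time_s: 28.35
position: [0.4683, 0.0179, 0.0543]
tool_rot: [[0.99, 0.144, 0.0], [0.144, -0.99, 0.003], [0.001, -0.002, -1.0]]
ft_force: [4.8, 8.2, -2.1]
grip_width: 0.0119
gripper_force: 26.1
```

```bash
python3 t.py 7.82 .35 0
```

```text
[0.4683 0.0179 0.0543] [ 0.4658 -0.0515] [ 4.7873  8.2255 -2.1167] 28.35
```

Request:
jog_arm:
  plan: "0 0 0 0 -0.2 1.1 255;0 0 0 0 -0.53 0.98 255;0 0 0 0 -0.83 0.74 255;0 0 0 0 -1.03 0.41 255;0 0 0 0 -1.11 0.03 255;0 0 0 0 -1.06 -0.35 255;0 0 0 0 -0.87 -0.69 255;0 0 0 0 -0.58 -0.95 255;0 0 0 0 -0.22 -1.09 255;0 0 0 0 0 0 255"

```text
time_s: 29.18
position: [0.4593, 0.0814, 0.0559]
tool_rot: [[0.989, 0.147, 0.003], [0.147, -0.989, -0.002], [0.003, 0.002, -1.0]]
ft_force: [2.5, -1.5, 1.0]
grip_width: 0.012
gripper_force: 26.4
```

```bash
python3 t.py 10.97 .35 0
```

```text
[0.4593 0.0814 0.0559] [0.4663 0.0126] [ 2.4762 -1.542   0.9575] 29.1833
```

Request:
jog_arm:
  plan: "0 0 0 0 0.17 -1.1 255;0 0 0 0 0.53 -0.98 255;0 0 0 0 0.84 -0.74 255;0 0 0 0 1.04 -0.4 255;0 0 0 0 1.11 -0.02 255;0 0 0 0 1.05 0.36 255;0 0 0 0 0.87 0.7 255;0 0 0 0 0.57 0.95 255;0 0 0 0 0.21 1.09 255;0 0 0 0 0 0 255"

```text
time_s: 30.02
position: [0.4682, 0.0182, 0.0544]
tool_rot: [[0.989, 0.145, 0.001], [0.145, -0.989, 0.001], [0.001, -0.001, -1.0]]
ft_force: [4.5, -0.4, -1.5]
grip_width: 0.0121
gripper_force: 26.3
```

```bash
python3 t.py 14.12 .35 0
```

```text
[0.4682 0.0182 0.0544] [ 0.4657 -0.0513] [ 4.4691 -0.4286 -1.5465] 30.0167
```

Request:
jog_arm:
  plan: "0 0 0 0 -0.18 1.1 255;0 0 0 0 -0.54 0.97 255;0 0 0 0 -0.84 0.73 255;0 0 0 0 -1.04 0.4 255;0 0 0 0 -1.11 0.01 255;0 0 0 0 -1.05 -0.37 255;0 0 0 0 -0.86 -0.71 255;0 0 0 0 -0.57 -0.96 255;0 0 0 0 -0.2 -1.1 255;0 0 0 0 0 0 255"

```text
time_s: 30.85
position: [0.4594, 0.0815, 0.0568]
tool_rot: [[0.989, 0.147, 0.004], [0.147, -0.989, -0.003], [0.004, 0.003, -1.0]]
ft_force: [3.7, -5.4, 0.1]
grip_width: 0.0119
gripper_force: 26.6
```

```bash
python3 t.py 17.27 .35 0; python3 g.py; python3 k.py | grep bar; python3 - <<'E'
from h import *
a=img("side")["pixels"][110:210,290:410,::-1]
cv2.imwrite("pics/h6.png",cv2.resize(a,None,fx=5,fy=5,interpolation=cv2.INTER_CUBIC))
E
```

```text
[0.4594 0.0815 0.0568] [0.4664 0.0127] [ 3.6997 -5.419   0.0808] 30.85
top 266
[[ 0.57    0.572   0.5786  0.5855  0.5863]
 [-0.0835 -0.0816 -0.0331  0.0378  0.0396]] 0.10823730172444462
side 94
[[ 0.5703  0.5709  0.5773  0.5847  0.5849]
 [-0.0889 -0.0866 -0.0432  0.0212  0.0374]] 0.10821476931948215
side bar 0.68 104 topz 0.10814945745144228 ((0.5774514675140381, 0.04472818225622177), (0.014261850155889988, 0.0921434685587883), 7.915352821350098) rot [ 0.5777 -0.0411]
top bar 0.79 288 topz 0.10795169909302632 ((0.5792332291603088, 0.0529777854681015), (0.01780913956463337, 0.10011517256498337), 8.211195945739746) rot [ 0.5807 -0.0332]
```

View pics/h6.png

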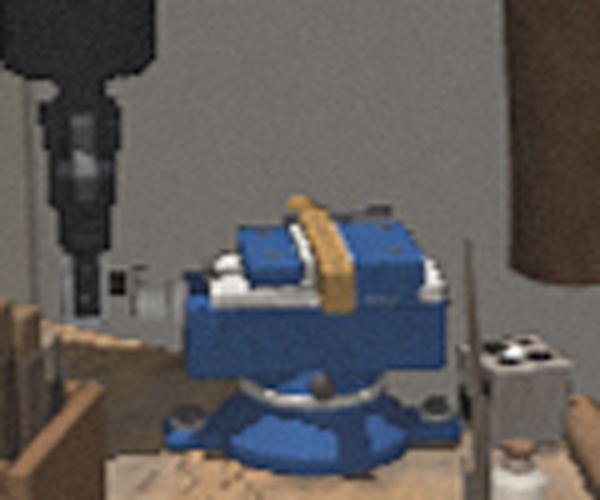

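The picture shows the bar nipped between the jaws at (325,260), flat and along them, with the moving jaw's plate against it. Now I let go of the knob and rise.

Request:
jog_arm:
  plan: "0 0 0 0 0 0 100;0 0 0 0 0 0 100;0 0 0 0 0 0 100;0 0 0 0 0 0 100;0 0 0 0 0 0 100;0 0 0 0 0 -1 100;0 0 0 0 0 -2 100;0 0 0 0 0 -3 100;0 0 0 0 0 -3 100;0 0 0 0 0 -3 100"

```text
time_s: 32.03
position: [0.4583, 0.0814, 0.1759]
tool_rot: [[0.989, 0.146, 0.0], [0.146, -0.989, -0.0], [0.0, 0.001, -1.0]]
ft_force: [-0.9, -0.4, -1.0]
grip_width: 0.0521
gripper_force: 0.0
```

Request:
jog_arm:
  plan: "0 0 0 0 0 -1.5 255;0 0 -7 0 0 0 255;0 0 -7 0 0 0 255;0 0 -7 0 0 0 255;0 0 -7 0 0 0 255;0 0 -7 0 0 0 255;0 0 -7 0 0 0 255;0 0 -7 0 0 0 255;0 0 -7 0 0 0 255;0 0 -7 0 0 0 255"

```text
time_s: 32.87
position: [0.4585, 0.0814, 0.1895]
tool_rot: [[0.314, 0.95, 0.001], [0.95, -0.314, -0.0], [-0.0, 0.001, -1.0]]
ft_force: [0.5, 0.3, 0.3]
grip_width: -0.0001
gripper_force: 0.0
```

Request:
jog_arm:
  plan: "0 0 -7 0 0 0 255;0 0 -7 0 0 0 255;0 0 -7 0 0 0 255;0 0 -6 0 0 0 255;0 0 0 0 0 0 255"

```text
time_s: 33.28
position: [0.4585, 0.0813, 0.1895]
tool_rot: [[-0.149, 0.989, 0.001], [0.989, 0.149, -0.001], [-0.001, 0.001, -1.0]]
ft_force: [-0.4, -0.3, 1.2]
grip_width: 0.0
gripper_force: 0.0
```

```bash
python3 mr.py 8.5 .5904,-.0331,.19 .5904,-.0331,.094; python3 t.py 0 .35 0; python3 g.py
```

```text
t 33.2833 p [0.459 0.081 0.19 ] F [-0.44  -0.343  1.172] w 4.98342863400137e-05 q [ -4.539  15.619  91.244  -0.03   73.09  -13.106]
turn (tool deg) [0.039 0.038 0.076]
[ 0.59  -0.033  0.19 ] cm in turned tool [-13.267  11.351  -0.047] 17.460147820967574
[ 0.59  -0.033  0.094] cm in turned tool [0.  0.  9.6] 9.6
[0.4585 0.0813 0.1895] [0.4655 0.0127] [-0.4402 -0.3428  1.1722] 33.2833
top 266
[[ 0.5717  0.5722  0.5786  0.5853  0.5866]
 [-0.0835 -0.0823 -0.034   0.0374  0.0398]] 0.10815155798298354
side 95
[[ 0.5705  0.5708  0.5773  0.5843  0.585 ]
 [-0.0854 -0.0849 -0.042   0.035   0.0372]] 0.10830696394790018
```

Request:
jog_arm:
  plan: "0 0 0 -1.3 1.1 0 255;0 0 0 -2.4 2.05 0 255;0 0 0 -2.4 2.05 0 255;0 0 0 -2.4 2.05 0 255;0 0 0 -2.4 2.05 0 255;0 0 0 -1.4 1.2 0 255;0 0 0 -0.95 0.85 0 255;0 0 0 0 0 0 255"

```text
time_s: 34.05
position: [0.5916, -0.035, 0.1892]
tool_rot: [[-0.141, 0.99, 0.001], [0.99, 0.141, -0.001], [-0.001, 0.001, -1.0]]
ft_force: [0.0, 0.7, -0.1]
grip_width: -0.0001
gripper_force: 0.0
```

Request:
jog_arm:
  plan: "0 0 0 0 0 1.5 255;0 0 0 0 0 2 255;0 0 0 0 0 2 255;0 0 0 0 0 2 255;0 0 0 0 0 1 255;0 0 0 0 0 0.7 255;0 0 0 0 0 0.4 255;0 0 0 0 0 0 255;0 0 0 0 0 0 255"

```text
time_s: 34.8
position: [0.5909, -0.0333, 0.0947]
tool_rot: [[-0.145, 0.989, 0.003], [0.989, 0.145, -0.001], [-0.001, 0.003, -1.0]]
ft_force: [0.5, -0.9, 0.0]
grip_width: -0.0001
gripper_force: 0.0
```

```bash
python3 mr.py 8.5 .5904,-.0331,.094;python3 t.py 0 .35 0
```

```text
t 34.8 p [ 0.591 -0.033  0.095] F [ 0.507 -0.879  0.014] w -5.387139396155336e-05 q [-14.676  33.104  79.078  -0.015  67.655 -23.025]
turn (tool deg) [ 0.144  0.076 -0.145]
[ 0.59  -0.033  0.094] cm in turned tool [ 0.031 -0.041  0.07 ] 0.08663632114335616
[ 0.5909 -0.0333  0.0947] [ 0.5794 -0.1203] [ 0.5071 -0.8794  0.0141] 34.8
```

Request:
jog_arm:
  plan: "0 0 0 0.5 0 0.6 255;0 0 0 0.6 0 0 255;0 0 0 0.6 0 0 255;0 0 0 0.4 0 0 255;0 0 0 0 0 0 255"

```text
time_s: 35.22
position: [0.5874, -0.0115, 0.0881]
tool_rot: [[-0.147, 0.989, 0.002], [0.989, 0.147, -0.001], [-0.001, 0.002, -1.0]]
ft_force: [0.3, 0.2, 0.2]
grip_width: 0.0002
gripper_force: 0.0
```

Request:
jog_arm:
  plan: "0 0 0 0.15 0 0 255;0 0 0 0.15 0 0 255;0 0 0 0.1 0 0 255;0 0 0 0 0 0 255;0 0 0 0 0 0 255"

```text
time_s: 35.63
position: [0.5869, -0.0087, 0.0879]
tool_rot: [[-0.145, 0.989, 0.001], [0.989, 0.145, -0.001], [-0.001, 0.001, -1.0]]
ft_force: [-0.4, -0.6, -0.2]
grip_width: -0.0002
gripper_force: 0.0
```

```bash
python3 t.py 0 .35 0; python3 g.py
```

```text
[ 0.5869 -0.0087  0.0879] [ 0.5792 -0.0954] [-0.3509 -0.6179 -0.1903] 35.6333
top 105
[[ 0.5723  0.5727  0.5787  0.5843  0.5847]
 [-0.0472 -0.0451 -0.0204  0.0095  0.0112]] 0.10812975072251829
side 0
```

Request:
jog_arm:
  plan: "0 0 0 0.1 0 0 255;0 0 0 0.1 0 0 255;0 0 0 0 0 0 255;0 0 0 0 0 0 255"

```text
time_s: 36.07
position: [0.5866, -0.0067, 0.0879]
tool_rot: [[-0.146, 0.989, 0.001], [0.989, 0.146, -0.001], [-0.001, 0.001, -1.0]]
ft_force: [-0.1, -1.3, 0.3]
grip_width: -0.0
gripper_force: 0.7
```

Request:
jog_arm:
  plan: "0 0 0 0.1 0 0 255;0 0 0 0.05 0 0 255;0 0 0 0 0 0 255;0 0 0 0 0 0 255"

```text
time_s: 36.4
position: [0.5864, -0.0051, 0.0879]
tool_rot: [[-0.146, 0.989, 0.002], [0.989, 0.146, -0.001], [-0.001, 0.001, -1.0]]
ft_force: [0.5, -1.2, 0.1]
grip_width: -0.0001
gripper_force: 0.5
```

Request:
jog_arm:
  plan: "0 0 0 0.1 0 0 255;0 0 0 0 0 0 255;0 0 0 0 0 0 255"

```text
time_s: 36.65
position: [0.5863, -0.0045, 0.0879]
tool_rot: [[-0.146, 0.989, 0.002], [0.989, 0.146, -0.001], [-0.001, 0.001, -1.0]]
ft_force: [1.0, -4.1, -1.3]
grip_width: -0.0005
gripper_force: 2.0
```

Request:
jog_arm:
  plan: "0 0 0 0.08 0 0 255;0 0 0 0 0 0 255;0 0 0 0 0 0 255"

```text
time_s: 36.9
position: [0.5863, -0.0044, 0.088]
tool_rot: [[-0.145, 0.989, 0.002], [0.989, 0.145, -0.002], [-0.003, 0.002, -1.0]]
ft_force: [-0.1, -7.4, -1.9]
grip_width: 0.0003
gripper_force: 3.9
```

Request:
jog_arm:
  plan: "0 0 0 0.05 0 0 255;0 0 0 0 0 0 255;0 0 0 0 0 0 255"

```text
time_s: 37.15
position: [0.5864, -0.0044, 0.088]
tool_rot: [[-0.145, 0.989, 0.002], [0.989, 0.145, -0.003], [-0.004, 0.002, -1.0]]
ft_force: [-0.0, -9.7, -0.7]
grip_width: -0.0002
gripper_force: 5.0
```

Request:
jog_arm:
  plan: "0 0 0 0.03 0 0 255;0 0 0 0 0 0 255;0 0 0 0 0 0 255;0 0 0 0 0 0 255;0 0 0 0 0 0 255;0 0 0 0 0 0 255"

```text
time_s: 37.65
position: [0.5863, -0.0044, 0.088]
tool_rot: [[-0.145, 0.989, 0.002], [0.989, 0.145, -0.004], [-0.004, 0.002, -1.0]]
ft_force: [-0.0, -11.4, -1.9]
grip_width: -0.0006
gripper_force: 5.7
```

```bash
for i in 1 2; do python3 t.py 0 .35 0; python3 g.py; done; python3 f.py
```

```text
[ 0.5863 -0.0044  0.088 ] [ 0.5793 -0.091 ] [ -0.0017 -11.414   -1.9357] 37.65
top 113
[[ 0.5723  0.5727  0.5785  0.5856  0.5869]
 [-0.0421 -0.0399 -0.0147  0.0154  0.016 ]] 0.10836684304998734
side 0
[ 0.5863 -0.0044  0.088 ] [ 0.5793 -0.091 ] [  0.8818 -12.1514  -1.4136] 37.75
top 109
[[ 0.5724  0.5727  0.5784  0.5853  0.5858]
 [-0.0427 -0.0401 -0.0152  0.0153  0.0166]] 0.10845550150385286
side 0
tcp rot [ 0.5793 -0.091 ] 0.0880188067739352 [ -0.1387 -10.9797  -0.7628] 37.85
136 [[ 0.5722  0.5723  0.5789  0.5863  0.5869]
 [-0.0426 -0.0404 -0.0141  0.0125  0.0146]] 7.889810085296631 0.10835972050172249
```

```bash
python3 -c "
from rig import job; print(job.close_job())"
```

```text
the job is handed in; nothing more can be done
None
```

The job is handed in. The bar lies flat in the vise with the moving jaw cranked up snug on it, and the fingers press its end on the stop pin with about 11 N at the wrist, roughly 10 N at the pin by my estimate. The judged result was not shown to me.

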